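# Nest the channel and set the drill speed

## Task

Get the next drilling job ready: set the loose aluminium channel, open side down, onto the two channels in the jig so that one of its legs stands in each of them, square with them, centred between them and with the ends level, without dropping it. Also set the drill's speed: turn the knob on the sloping control box until its pointed end faces the little metal marker on the scale's rim. Do not shift the marker, and leave the offcut, jar and screwdriver where they are.

Things in the scene. Friction and masses are not known exactly. Their poses are not given: they have to be found in the camera images.
- channel: Loose aluminium U channel, 140 mm long (its x axis), 50 mm wide (y), 45 mm high (z), walls 4 mm, about 0.2 kg. It lies open side down on the table: web on top, the two legs point down. Origin: centre of its underside, level with the lower edges of the legs; z up. It may be gripped from above across its 50 mm width. It looks the same after a half turn.
- jig: Drilling jig fixed to the table, on the left or right: plywood board 180 (x) x 150 (y) x 10 mm with two aluminium U channels screwed on side by side, open side up, along x. Each: 140 long, 56 wide outside, 48 inside, 24 high, walls 4 mm, centred at x = 0, y = -29 or +29 mm. Inner floors 14 mm, top edges 34 mm above the table. Origin: centre of the board's underside, on the table; z up.
- nest (a point): Where the loose channel's origin belongs when nested: fixed to the jig at its x = 0, y = 0, 14 mm above the table; axes as the jig's. The loose channel's x axis then lies along the jig's x axis (either way round) and its top is 59 mm above the table.
- knob_grip (a point): Grip point on the knob's axis, 33 mm out from the face. Black bar grip 64 mm long, 15.5 mm thick, from 9 to 37 mm out from the face, centred on the axis, on a 72 mm grey skirt disc (top 10 mm out). x: along the bar to its pointed end, z: the face's outward normal. Grip it across the 15.5 mm thickness, with the tool along the normal.
- speed_box: Base of the drill's speed control box, fixed to the table: base plate 170 (x) x 160 (y) x 8 mm, on which a tilted grey enclosure 150 x 150 x 45 mm stands. Origin: centre of its underside on the table; z up; the sloping face looks towards its -x. It may stand on the left or right side.
- dial_face: The sloping face of the control box, 150 x 150 mm, fixed, tilted 30 degrees from level. Origin: centre of the face, on the knob's axis, 105 mm above the table. z: the face's outward normal (the knob's axis), x: up the slope, y: across. A flat white scale disc, radius 71 mm, has black ticks every 15 degrees.
- dial_centre (a point): Point on the knob's axis 12 mm out from the face; axes as dial_face.
- pointer (a point): Point on the line in which the knob's pointed end points: 45 mm from the knob's axis, 12 mm out from the face; turns with the knob. The pointed end itself reaches 40 mm from the axis and a white line on top of the bar runs towards it.
- marker_mark (a point): Point on the line from the knob's axis to the marker, 45 mm from the axis and 12 mm out from the face; where pointer must come. The marker is a small dark steel tab, 13 x 10 mm, between 60 and 74 mm from the axis, rising to 11 mm out from the face; it is stiff.
- knob (a joint): Angle of the knob in rad: 0 when it points straight up the slope, growing clockwise as seen looking at the face; stops at -2.36 and +2.36. It turns against light friction (0.06 N m), has no spring or detents, and stays where it is left.
- marker (a joint): Angle of the marker on the scale in rad, in the same sense and with the same zero as knob. It is always clockwise of the knob's starting angle, by 0.7 to 1.9 rad.
- offcut: Bystander: loose pine offcut 60 x 130 x 40 mm with a 28 mm hole; origin at the centre of its underside.
- jar: Bystander: closed amber glass jar with a steel lid, 68 mm diameter, 90 mm high; origin at the centre of its underside.
- screwdriver: Bystander: screwdriver with a black handle, 200 mm long, lying along its x axis, up to 30 mm thick; origin on its axis line.
Mind the look-alikes: they are no part of the job. What is meant by the channel is not purple, and is the larger of those in its own colour.

How it is judged:
By the outcome, as a careful person would: the job done as asked, in the order asked, and still so for the second after the job is handed in, with the robot touching nothing.
It also fails if it takes over 64 s, if anything falls off the work surface, if the arm or the gripper's body presses on something with over 40 N, if the wrist force passes 120 N, or if a joint passes its speed limit or range.

## Robot

A 7-joint arm with a two-finger parallel gripper is mounted at the origin on the work surface. World frame = base frame: x ahead of the robot, y to its left, z up, the work surface at z = 0. Lengths are in m, angles in degrees, forces in N, time in s.
With the tool pointing down it reaches from about 0.425 to 0.875 m from the base axis. Payload 4.7 kg.
Tool frame: the origin (TCP) lies on the centre line of the jaws, within the pads' length; the fingertips stand 8 mm ahead of it and the grasp point (between the pads) lies 11 mm behind it; z points along the fingers, y is the direction in which the jaws open and shut (so a half turn about z gives the same grasp; the last joint's range is limited). The gripper opens to 87 mm and grips with 3 to 60 N. Pads are 19 mm wide; open, the fingers measure 117 mm over their backs; the gripper's body (75 mm by 190 mm) begins 51 mm behind the grasp point.
Start: joints at [-67.03, 18.392, -4.016, 83.108, 1.295, 78.541, -3.26], TCP at [0.245, 0.602, 0.231] pointing down, gripper open.
Joint ranges: [-163.93, 163.93], [-17.29, 119.83], [-79.2, 71.16], [3.27, 140.29], [-89.18, 269.18], [5.43, 117.66], [-154.24, 154.24]. Speed limits (degrees/s): [147.25, 147.25, 180, 180, 180, 180, 180].

## Interface

Orientations are given as [roll, pitch, yaw] about the fixed x, y, z axes, in that order (R = Rz(yaw) Ry(pitch) Rx(roll)).
In Python, from cell import status, vision, workorder gives the robot as it stands.
- The arm moves only by the tool step_arm, never from a script. Its argument "series" is a list of rows, each an object of numbers: "ax", "ay", "az": the turn, a rotation vector about the world's x, y, z in degrees; "x", "y", "z": the shift along the world's x, y, z in m; "claw": the opening in per cent of the stroke, from 0 (shut) to 100 (fully open). In form: [{"ax": .., "ay": .., "az": .., "x": .., "y": .., "z": .., "claw": ..}, ...]. A call has 1 to 12 rows; each row is the pose to reach, as a shift and turn from the pose commanded when the call began; what a row does not reach only later rows make up. A row lasts 1/10 s, in which the tool goes at most 50 mm and 8.59 degrees, less where a joint would pass 70% of its speed; a pose out of reach is approached as far as the arm can. A call with a gripper value outside its range is refused whole. The fingers move at their own pace and stop on an object; "squeeze" is the grip in N (left out, the last holds). Time passes only in rows, so rows that repeat a pose let the fingers close. It gives the time, the measured TCP pose, the force and the opening at its end, in the units of the state.
- status.get_obs(): the state, without advancing time (a new reading comes with each control period).
- vision.read_camera(name): name is "side" or "top" or "wrist"; returns the picture (400x640x3 uint8, red, green, blue); there is no depth.
- vision.camera_params(name): a dict with "fovy" (degrees; the focal length in pixels is half the picture's height over the tangent of half this angle, whatever the lens; pixels are square), "cx", "cy" (the principal point, pixels), "dist" ([k1, k2, p1, p2, k3] as OpenCV has them; the pictures are not rectified), "eye" and "orientation" of the camera in the world; the wrist camera has in their place "tool_from_camera" (4x4, takes a point from camera to tool coordinates, whose origin is the TCP and whose axes are the flange's). Camera axes: x right, y down, z forward; pixel columns grow to the right and rows downward; lengths in m; the calibration is good to about 2 mm. A picture is of the moment at which its call begins: read the wrist's pose just before it. camera_params takes no time and is no camera call.
- workorder.sign_off(): hands the job in, once; it reports no verdict.
The state is a dict: "time_s": time; "qpos": joint angles; "joint_velocities": joint speeds; "effort": joint torques, N m; "tool_pos": TCP position; "tool_rot": TCP orientation; "force": force on the tool from outside, world axes, zero at the start; "wrist_torque": the same for the moment, N m; "grip_width": finger opening in m.
Only numpy, scipy, OpenCV 4.12 (cv2) and the standard library are available. Lean on these libraries where they do the work, as an engineer would, in place of code of your own. Each camera call takes 0.05 s, during which the arm holds its last target.

## Working session

There is one attempt and no reset: what is moved stays moved. The work goes in short steps, Python scripts to look and compute and a tool call to move; the robot and the scene stay as the last step left them, time stands still between calls to the robot, and variables do not carry over. Pictures are saved under pics/ and viewed, and the job is handed in when it is done.

Besides the shell and the picture viewer there is one more tool, called as name([rows], argument=value, ...), one row to a line, values as JSON. step_arm: Moves the arm, as the interface text tells. Its arguments: {"type":"object","properties":{"series":{"type":"array"},"squeeze":{"type":"number"}},"required":["series"]}

```bash
mkdir -p pics; ls
python3 - <<'E'
from cell import status, vision
import cv2
print(status.get_obs())
for n in ["side","top","wrist"]:
    print(n,vision.camera_params(n))
    im=vision.read_camera(n); cv2.imwrite(f"pics/{n}0.png",im[:,:,::-1])
E
```

```text
pics
{'time_s': 0.0, 'qpos': array([-67.02945297,  18.43965118,  -4.01566005,  83.17327226,
         1.29263953,  78.54113784,  -3.26133508]), 'joint_velocities': array([ 0.14775779, -0.04778186,  0.09055459,  0.0508087 , -0.07825997,
       -0.02891063, -0.02333598]), 'effort': array([-5.05037278e-04, -4.91292286e+01, -4.03987644e-01, -3.12525845e+01,
       -6.39721518e-02,  4.38476563e-02,  1.37228412e-04]), 'tool_pos': array([0.24503636, 0.60147256, 0.22946908]), 'tool_rot': array([-1.79891049e+02,  3.34269271e-03,  1.57837486e+02]), 'force': array([ 0.40071348, -0.02298677,  0.81215735]), 'wrist_torque': array([-0.03475678, -0.02513159, -0.06159715]), 'grip_width': 0.08684154235460002}
side {'fovy': 46.36768192172233, 'cx': 315.97359736036384, 'cy': 205.33588585187212, 'dist': array([-0.04600322,  0.        ,  0.        ,  0.        ,  0.        ]), 'eye': array([-0.10461989, -0.56868966,  0.95971468]), 'orientation': array([-135.70177139,    0.69230317,  -49.08770624])}
top {'fovy': 54.98008181397476, 'cx': 320.85853938006903, 'cy': 201.37009071839944, 'dist': array([-0.09022382,  0.        ,  0.        ,  0.        ,  0.        ]), 'eye': array([0.32135783, 0.01040589, 1.19344313]), 'orientation': array([-168.57357249,   -1.40072948,  -90.2430221 ])}
wrist {'fovy': 70.20089242610585, 'cx': 320.32877210668903, 'cy': 197.56126907330966, 'dist': array([-0.00734227,  0.        ,  0.        ,  0.        ,  0.        ]), 'tool_from_camera': array([[-6.10730968e-04, -9.66834717e-01, -2.55402149e-01,
         6.95419278e-02],
       [ 9.99997863e-01, -8.60547391e-05, -2.06548361e-03,
         8.50992419e-04],
       [ 1.97500270e-03, -2.55402865e-01,  9.66832703e-01,
        -1.55142010e-01],
       [ 0.00000000e+00,  0.00000000e+00,  0.00000000e+00,
         1.00000000e+00]])}
```

View pics/top0.png

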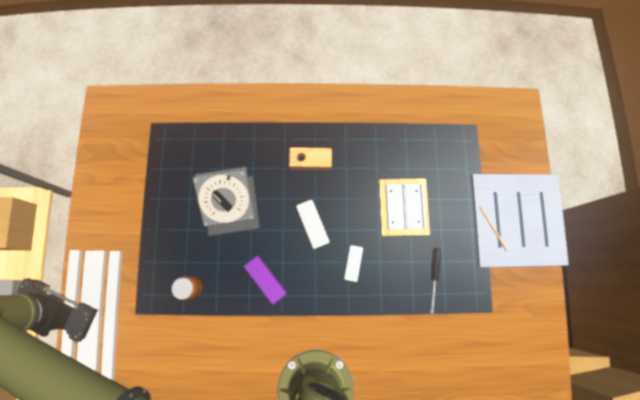

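View pics/side0.png

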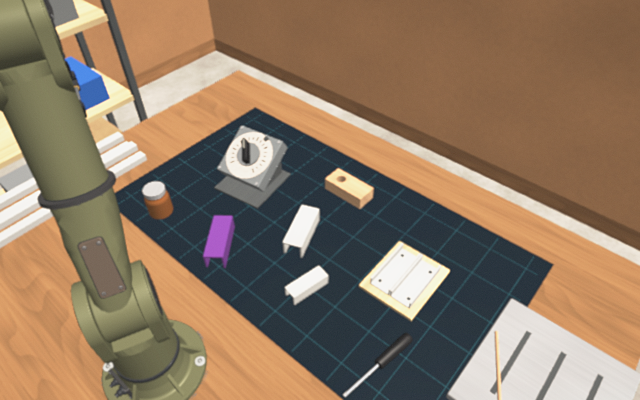

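View pics/wrist0.png

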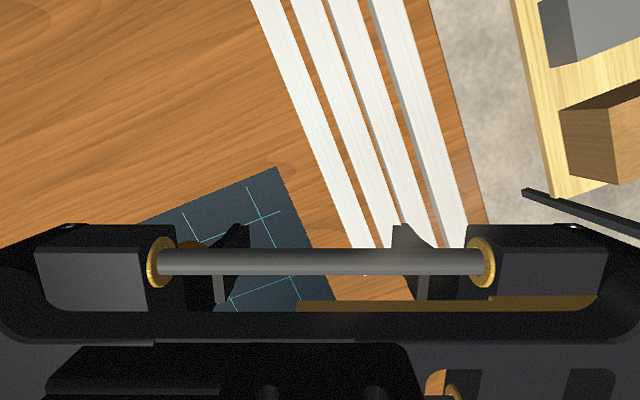

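```bash
cat > h.py <<'E'
import numpy as np, cv2
from scipy.spatial.transform import Rotation as R
from cell import status, vision
def rot(e): return R.from_euler('xyz',e,degrees=True).as_matrix()
def cam(n,obs=None):
    p=vision.camera_params(n); f=200/np.tan(np.radians(p['fovy']/2))
    K=np.array([[f,0,p['cx']],[0,f,p['cy']],[0,0,1.]])
    if n=='wrist':
        obs=obs or status.get_obs()
        T=np.eye(4);T[:3,:3]=rot(obs['tool_rot']);T[:3,3]=obs['tool_pos']
        T=T@np.array(p['tool_from_camera'])
        return K,np.array(p['dist']),T[:3,:3],T[:3,3]
    return K,np.array(p['dist']),rot(p['orientation']),np.array(p['eye'])
def rays(c,uv):
    K,d,Rm,e=c
    n=cv2.undistortPoints(np.array(uv,float).reshape(-1,1,2),K,d).reshape(-1,2)
    return (np.c_[n,np.ones(len(n))])@Rm.T
def toz(c,uv,z):
    r=rays(c,uv); return c[3]+r*((z-c[3][2])/r[:,2])[:,None]
def toplane(c,uv,p0,n):
    r=rays(c,uv); return c[3]+r*(((p0-c[3])@n)/(r@n))[:,None]
def proj(c,P):
    K,d,Rm,e=c
    P=np.atleast_2d(P); q=(P-e)@Rm
    return cv2.projectPoints(q,np.zeros(3),np.zeros(3),K,d)[0].reshape(-1,2)
def snap(n,f):
    o=status.get_obs(); c=cam(n,o); im=vision.read_camera(n)[:,:,::-1].copy()
    cv2.imwrite(f"pics/{f}.png",im); return c,im,o
def rects(mask,amin=100):
    cs,_=cv2.findContours(mask.astype(np.uint8),cv2.RETR_EXTERNAL,cv2.CHAIN_APPROX_NONE)
    return [(cv2.contourArea(k),cv2.minAreaRect(k),k) for k in cs if cv2.contourArea(k)>amin]
E
python3 - <<'E'
from h import *
im=cv2.imread('pics/top0.png')
c=cam('top')
hsv=cv2.cvtColor(im,cv2.COLOR_BGR2HSV)
m=(hsv[...,2]>190)&(hsv[...,1]<60); m[:, :160]=0;m[:,465:]=0;m[:120]=0;m[320:]=0
for a,r,k in rects(m):
    b=cv2.boxPoints(r); 
    for z in(.045,.034):
        P=toz(c,b,z); print(a,np.round(r[0]),z,np.round(P[:,:2].mean(0),4),[round(float(np.linalg.norm(P[i]-P[i-1])),4) for i in range(4)],np.round(np.degrees(np.arctan2(*(P[1]-P[0])[[1,0]])),1))
m=(hsv[...,1]>60)&(hsv[...,2]>150)&(hsv[...,0]<40); m[:, :160]=0;m[:,465:]=0;m[:140]=0;m[250:]=0
for a,r,k in rects(m):
    b=cv2.boxPoints(r); P=toz(c,b,.01); print('wood',a,np.round(r[0]),np.round(P[:,:2].mean(0),4),[round(float(np.linalg.norm(P[i]-P[i-1])),4) for i in range(4)],np.round(np.degrees(np.arctan2(*(P[1]-P[0])[[1,0]])),1))
g=im[155:245,180:270]; cv2.imwrite('pics/box0.png',cv2.resize(g,(540,540),interpolation=cv2.INTER_CUBIC))
s=cv2.imread('pics/side0.png')[115:215,205:305]; cv2.imwrite('pics/box1.png',cv2.resize(s,(540,540),interpolation=cv2.INTER_CUBIC))
E
```

```text
296.0 [182. 288.] 0.045 [0.2935 0.3907] [0.0551, 0.0572, 0.0553, 0.0569] -44.0
296.0 [182. 288.] 0.034 [0.2932 0.3943] [0.0556, 0.0578, 0.0558, 0.0574] -44.0
409.5 [353. 263.] 0.045 [ 0.367  -0.1147] [0.0388, 0.103, 0.0394, 0.1031] -11.0
409.5 [353. 263.] 0.034 [ 0.3674 -0.1159] [0.0392, 0.104, 0.0398, 0.1041] -11.0
744.0 [312. 224.] 0.045 [0.4856 0.0074] [0.1409, 0.053, 0.1415, 0.0519] -67.4
744.0 [312. 224.] 0.034 [0.4872 0.0074] [0.1423, 0.0535, 0.1428, 0.0524] -67.4
1705.5 [406. 206.] 0.045 [ 0.5406 -0.2808] [0.149, 0.1232, 0.1503, 0.1202] -86.7
1705.5 [406. 206.] 0.034 [ 0.5427 -0.2836] [0.1505, 0.1244, 0.1518, 0.1213] -86.7
1850.0 [223. 198.] 0.045 [0.5647 0.2806] [0.1504, 0.1557, 0.1498, 0.1518] -90.1
1850.0 [223. 198.] 0.034 [0.567  0.2832] [0.1519, 0.1572, 0.1512, 0.1532] -90.1
wood 2685.0 [404. 207.] [ 0.544  -0.2828] [0.186, 0.16, 0.1879, 0.1552] -87.2
wood 819.5 [310. 157.] [0.7064 0.0147] [0.0674, 0.136, 0.0675, 0.1344] -89.8
```

View pics/box0.png

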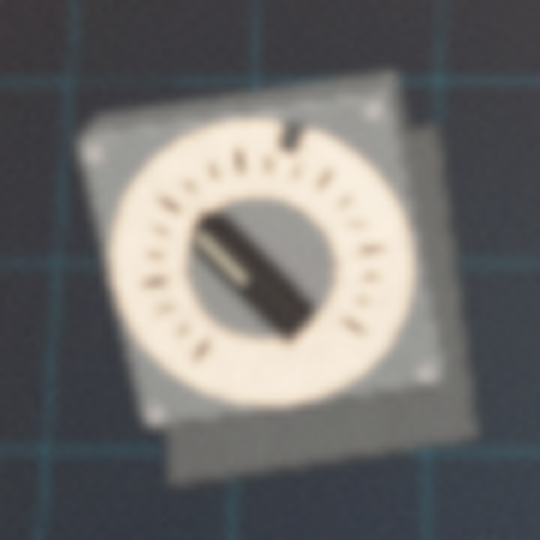

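View pics/box1.png

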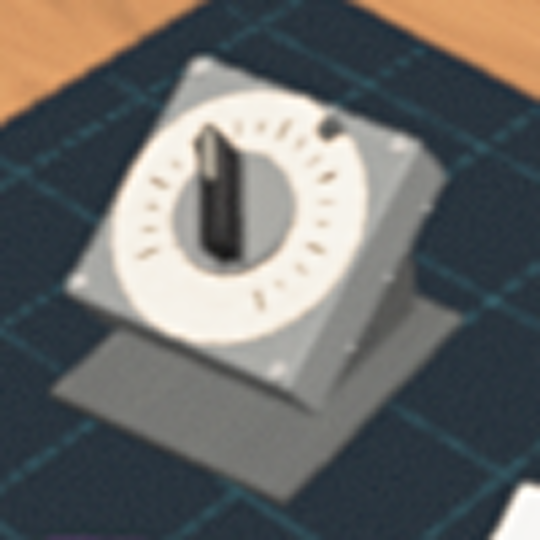

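step_arm([
  {"x": 0.019, "y": -0.046, "z": 0.02, "az": -4},
  {"x": 0.038, "y": -0.093, "z": 0.02, "az": -8},
  {"x": 0.057, "y": -0.139, "z": 0.02, "az": -12},
  {"x": 0.076, "y": -0.185, "z": 0.02, "az": -16},
  {"x": 0.094, "y": -0.232, "z": 0.02, "az": -20},
  {"x": 0.113, "y": -0.278, "z": 0.02, "az": -24},
  {"x": 0.132, "y": -0.325, "z": 0.02, "az": -28},
  {"x": 0.151, "y": -0.371, "z": 0.02, "az": -32},
  {"x": 0.17, "y": -0.418, "z": 0.02, "az": -36},
  {"x": 0.189, "y": -0.464, "z": 0.02, "az": -40},
  {"x": 0.207, "y": -0.511, "z": 0.02, "az": -44},
  {"x": 0.226, "y": -0.557, "z": 0.02, "az": -45},
])

```text
invalid input
```

step_arm([
  {"x": 0.019, "y": -0.046},
  {"x": 0.038, "y": -0.093},
  {"x": 0.038, "y": -0.093},
  {"x": 0.038, "y": -0.093},
  {"x": 0.038, "y": -0.093},
])

```text
invalid input
```

Run:
```python
from h import *
c,im,o=snap('wrist','w1'); print(o['tool_pos'],o['tool_rot'],o['time_s'])
```

```text
[0.24508073 0.60159264 0.22970599] [-1.79915834e+02  4.81257807e-03  1.57839182e+02] 0.15
```

View pics/w1.png

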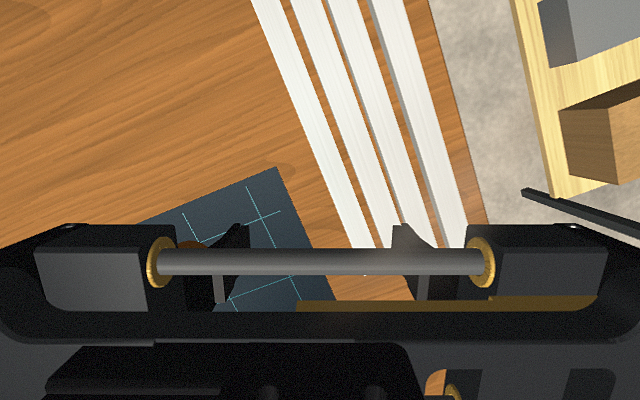

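The arm hasn't moved and the view is unchanged. The rows probably need every field, so I'll send all seven.

step_arm([
  {"ax": 0, "ay": 0, "az": -4, "x": 0.019, "y": -0.046, "z": 0.02, "claw": 100},
  {"ax": 0, "ay": 0, "az": -8, "x": 0.038, "y": -0.093, "z": 0.02, "claw": 100},
  {"ax": 0, "ay": 0, "az": -12, "x": 0.057, "y": -0.139, "z": 0.02, "claw": 100},
  {"ax": 0, "ay": 0, "az": -16, "x": 0.076, "y": -0.185, "z": 0.02, "claw": 100},
  {"ax": 0, "ay": 0, "az": -20, "x": 0.094, "y": -0.232, "z": 0.02, "claw": 100},
  {"ax": 0, "ay": 0, "az": -24, "x": 0.113, "y": -0.278, "z": 0.02, "claw": 100},
  {"ax": 0, "ay": 0, "az": -28, "x": 0.132, "y": -0.325, "z": 0.02, "claw": 100},
  {"ax": 0, "ay": 0, "az": -32, "x": 0.151, "y": -0.371, "z": 0.02, "claw": 100},
  {"ax": 0, "ay": 0, "az": -36, "x": 0.17, "y": -0.418, "z": 0.02, "claw": 100},
  {"ax": 0, "ay": 0, "az": -40, "x": 0.189, "y": -0.464, "z": 0.02, "claw": 100},
  {"ax": 0, "ay": 0, "az": -44, "x": 0.207, "y": -0.511, "z": 0.02, "claw": 100},
  {"ax": 0, "ay": 0, "az": -45, "x": 0.226, "y": -0.557, "z": 0.02, "claw": 100},
])

```text
time_s: 1.4
tool_pos: [0.4697, 0.0473, 0.2508]
tool_rot: [179.9, -0.0, 112.7]
force: [1.8, 1.8, 0.0]
grip_width: 0.0871
```

step_arm([
  {"ax": 0, "ay": 0, "az": 0, "x": 0.019, "y": -0.046, "z": 0, "claw": 100},
  {"ax": 0, "ay": 0, "az": 0, "x": 0.038, "y": -0.093, "z": 0, "claw": 100},
  {"ax": 0, "ay": 0, "az": 0, "x": 0.038, "y": -0.093, "z": 0, "claw": 100},
  {"ax": 0, "ay": 0, "az": 0, "x": 0.038, "y": -0.093, "z": 0, "claw": 100},
])

```text
time_s: 1.8
tool_pos: [0.5073, -0.0448, 0.2504]
tool_rot: [-180.0, -0.0, 112.6]
force: [-0.0, 0.4, 0.6]
grip_width: 0.0872
```

Run:
```python
from h import *
c,im,o=snap('wrist','w2'); print(o['tool_pos'],o['tool_rot'],o['time_s'],o['qpos'],o['joint_velocities'])
np.savez('w2.npz',pos=o['tool_pos'],rot=o['tool_rot'])
```

```text
[ 0.50733602 -0.04481822  0.25037945] [-1.79977972e+02 -1.36048876e-02  1.12644853e+02] 1.8 [-31.15597662  -0.25058512  33.41098595 102.15456789   0.13788929
  78.0803484   24.87107224] [-1.64190462 -0.66226431 -2.94860214  0.96413966 -0.65076783  0.06981938
 -0.36382759]
```

View pics/w2.png

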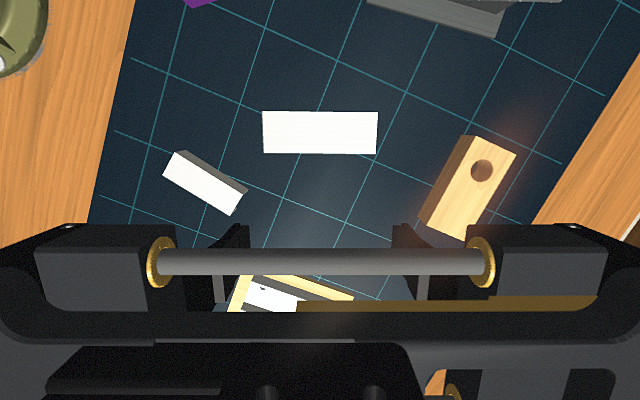

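```bash
cat >> h.py <<'E'
def load(f):
    d=np.load(f+'.npz'); return cam('wrist',dict(tool_pos=d['pos'],tool_rot=d['rot'])),cv2.imread(f'pics/{f}.png')
def wsnap(f):
    c,im,o=snap('wrist',f); np.savez(f+'.npz',pos=o['tool_pos'],rot=o['tool_rot']); return c,im,o
def quad(c,k,z):
    "fit rect in world plane z"
    P=toz(c,k.reshape(-1,2),z)[:,:2].astype(np.float32)
    r=cv2.minAreaRect(P*1000); b=cv2.boxPoints(r)/1000
    e=b[1]-b[0]; f=b[2]-b[1]
    l=e if np.linalg.norm(e)>np.linalg.norm(f) else f
    return np.array(r[0])/1000,np.array(r[1]),np.degrees(np.arctan2(l[1],l[0]))%180
E
python3 - <<'E'
from h import *
c,im=load('w2')
g=cv2.cvtColor(im,cv2.COLOR_BGR2GRAY)
for t in (170,200,225):
    m=g>t; m[220:]=0; m[:, :250]=0; m[:,390:]=0;m[:90]=0
    for a,r,k in rects(m,800): print(t,a,np.round(r[0],1),r[1],*quad(c,k,.045))
E
```

```text
170 4607.0 [319.5 132. ] (42.0, 115.0) [0.4841402  0.00810721] [140.92211914  50.67470932] 22.574589
200 4584.0 [319.3 132.2] (115.08262634277344, 41.60411834716797) [0.48409586 0.00791553] [140.47149658  50.21629715] 21.998468
225 4552.5 [319.3 132. ] (115.0601577758789, 41.35694122314453) [0.48412808 0.0080929 ] [140.27879333  49.91153336] 21.998465
```

step_arm([
  {"ax": 0, "ay": 0, "az": -5, "x": 0.006, "y": -0.045, "z": 0.01, "claw": 100},
  {"ax": 0, "ay": 0, "az": -10, "x": 0.012, "y": -0.09, "z": 0.02, "claw": 100},
  {"ax": 0, "ay": 0, "az": -15, "x": 0.018, "y": -0.135, "z": 0.02, "claw": 100},
  {"ax": 0, "ay": 0, "az": -20, "x": 0.024, "y": -0.18, "z": 0.02, "claw": 100},
  {"ax": 0, "ay": 0, "az": -20, "x": 0.03, "y": -0.225, "z": 0.02, "claw": 100},
  {"ax": 0, "ay": 0, "az": -20, "x": 0.036, "y": -0.27, "z": 0.02, "claw": 100},
  {"ax": 0, "ay": 0, "az": -20, "x": 0.038, "y": -0.305, "z": 0.02, "claw": 100},
  {"ax": 0, "ay": 0, "az": -20, "x": 0.038, "y": -0.305, "z": 0.02, "claw": 100},
  {"ax": 0, "ay": 0, "az": -20, "x": 0.038, "y": -0.305, "z": 0.02, "claw": 100},
])

```text
time_s: 2.75
tool_pos: [0.5458, -0.3473, 0.2698]
tool_rot: [-180.0, -0.1, 92.9]
force: [0.6, 0.8, 0.0]
grip_width: 0.0872
```

Run:
```python
from h import *
c,im,o=wsnap('w3'); print(o['tool_pos'],o['tool_rot'],o['time_s'],o['qpos'],o['joint_velocities'])
g=cv2.cvtColor(im,cv2.COLOR_BGR2GRAY);h=cv2.cvtColor(im,cv2.COLOR_BGR2HSV)
m=(h[...,2]>100)&((h[...,0]<40)|(h[...,2]>170)); m[222:]=0
for a,r,k in rects(m,3000): print(a,np.round(r[0],1),r[1],*quad(c,k,.010))
```

```text
[ 0.54583041 -0.34727371  0.26976731] [-1.79954571e+02 -9.53317876e-02  9.28846147e+01] 2.75 [ -4.95313626  21.48742708  46.90333472  81.58596808 -15.64976735
  83.70228208  44.560006  ] [-2.02370328 -1.28529746 -1.21481473  0.59416123 -0.27893239  0.09843445
  0.00768946]
13820.0 [321.3 123.1] (132.30068969726562, 109.93466186523438) [ 0.54304199 -0.28190723] [181.05065918 150.5062561 ] 0.85697156
25354.5 [569.  110.5] (221.0, 140.0) [ 0.91769299 -0.25546671] [201.92385864 300.38290405] 92.82984
19661.5 [ 79.  110.5] (221.0, 158.0) [ 0.20028902 -0.31088281] [339.03500366 229.8399353 ] 76.867516
```

View pics/w3.png

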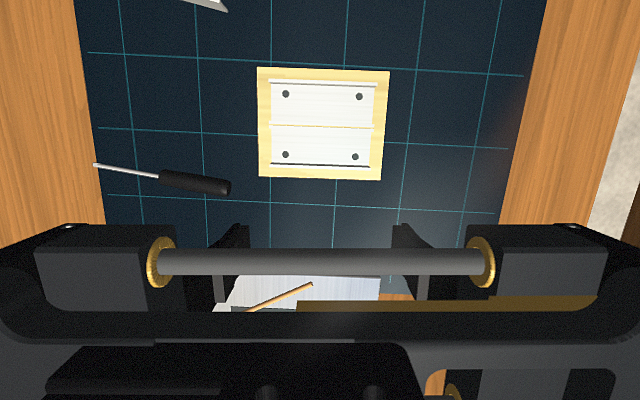

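```bash
cat >> h.py <<'E'
def fitrect(c,k,z):
    "split contour among 4 sides in world plane, fit a line each (robust), return corners/centre/angles/sizes"
    P=toz(c,k.reshape(-1,2),z)[:,:2]
    ctr,sz,a=quad(c,k,z); a=np.radians(a); L,W=max(sz)/2000,min(sz)/2000
    for _ in range(3):
        ex=np.array([np.cos(a),np.sin(a)]);ey=np.array([-ex[1],ex[0]])
        q=(P-ctr)@np.c_[ex,ey]; out={}
        for n,ax,s,h,o in(('+x',0,1,L,W),('-x',0,-1,L,W),('+y',1,1,W,L),('-y',1,-1,W,L)):
            s_=(abs(q[:,ax]-s*h)<.005)&(abs(q[:,1-ax])<o-.008)
            v=cv2.fitLine((q[s_]*1000).astype(np.float32),cv2.DIST_HUBER,0,.01,.01).ravel()
            t=v[1-ax]/1; off=v[2+ax]-v[3-ax]*v[ax]/v[1-ax]
            out[n]=(off/1000,np.degrees(np.arctan(v[ax]/v[1-ax])))
        dc=np.array([(out['+x'][0]+out['-x'][0])/2,(out['+y'][0]+out['-y'][0])/2])
        da=(out['+y'][1]+out['-y'][1]-out['+x'][1]-out['-x'][1])/4
        ctr=ctr+np.c_[ex,ey]@dc; L=(out['+x'][0]-out['-x'][0])/2;W=(out['+y'][0]-out['-y'][0])/2; a+=np.radians(da)
    return ctr,(L*2,W*2),np.degrees(a),{k:round(float(v[1]),2) for k,v in out.items()}
E
python3 - <<'E'
from h import *
c,im=load('w3')
h=cv2.cvtColor(im,cv2.COLOR_BGR2HSV)
m=(h[...,2]>100)&((h[...,0]<40)|(h[...,2]>170)); m[222:]=0
for a,r,k in rects(m,3000):
    if 10000<a<15000: print(fitrect(c,k,.010))
g=cv2.cvtColor(im,cv2.COLOR_BGR2GRAY)
x=im[55:195,245:400]; cv2.imwrite('pics/jig.png',cv2.resize(x,None,fx=5,fy=4.2,interpolation=cv2.INTER_CUBIC)[:600])
c,im=load('w2'); g=cv2.cvtColor(im,cv2.COLOR_BGR2GRAY); m=g>200; m[220:]=0; m[:, :250]=0; m[:,390:]=0;m[:90]=0
for a,r,k in rects(m,800): print(fitrect(c,k,.045))
E
```

```text
(array([ 0.54311248, -0.2818351 ]), (np.float32(0.17937332), np.float32(0.14906909)), np.float32(0.80913794), {'+x': -0.09, '-x': 0.3, '+y': 0.06, '-y': 0.15})
(array([0.48398942, 0.00781765]), (np.float32(0.13923123), np.float32(0.04885905)), np.float32(21.619556), {'+x': -0.72, '-x': 1.98, '+y': 0.95, '-y': 0.14})
```

View pics/jig.png

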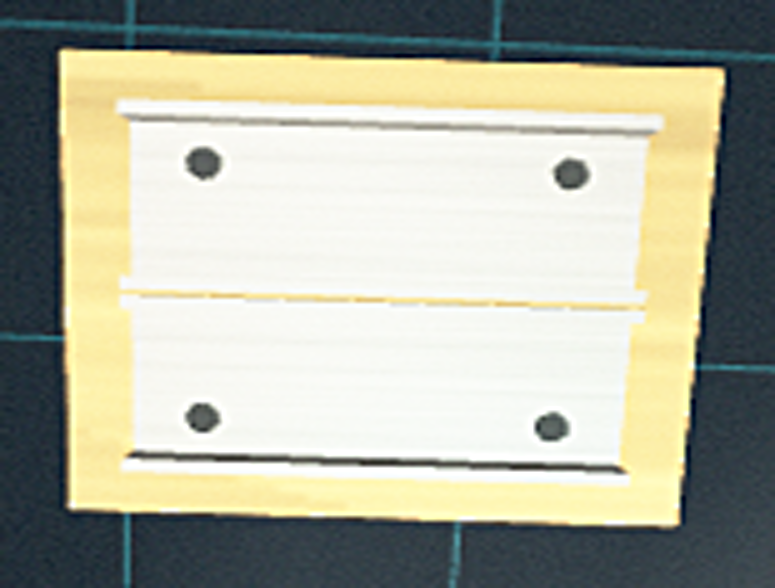

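step_arm([
  {"ax": 0, "ay": 0, "az": -8, "x": -0.006, "y": 0.036, "z": 0, "claw": 100},
  {"ax": 0, "ay": 0, "az": -16, "x": -0.012, "y": 0.072, "z": 0, "claw": 100},
  {"ax": 0, "ay": 0, "az": -24, "x": -0.018, "y": 0.108, "z": -0.02, "claw": 100},
  {"ax": 0, "ay": 0, "az": -32, "x": -0.025, "y": 0.145, "z": -0.04, "claw": 100},
  {"ax": 0, "ay": 0, "az": -40, "x": -0.032, "y": 0.181, "z": -0.06, "claw": 100},
  {"ax": 0, "ay": 0, "az": -48, "x": -0.038, "y": 0.217, "z": -0.08, "claw": 100},
  {"ax": 0, "ay": 0, "az": -56, "x": -0.044, "y": 0.253, "z": -0.1, "claw": 100},
  {"ax": 0, "ay": 0, "az": -64, "x": -0.05, "y": 0.29, "z": -0.12, "claw": 100},
  {"ax": 0, "ay": 0, "az": -71, "x": -0.057, "y": 0.325, "z": -0.15, "claw": 100},
  {"ax": 0, "ay": 0, "az": -71, "x": -0.063, "y": 0.361, "z": -0.17, "claw": 100},
  {"ax": 0, "ay": 0, "az": -71, "x": -0.063, "y": 0.361, "z": -0.17, "claw": 100},
  {"ax": 0, "ay": 0, "az": -71, "x": -0.063, "y": 0.361, "z": -0.17, "claw": 100},
])

```text
time_s: 4.0
tool_pos: [0.4815, 0.0155, 0.1005]
tool_rot: [-179.9, 0.0, 22.2]
force: [0.1, -0.1, 0.1]
grip_width: 0.0869
```

step_arm([
  {"ax": 0, "ay": 0, "az": 0, "x": 0, "y": 0, "z": 0, "claw": 100},
  {"ax": 0, "ay": 0, "az": 0, "x": 0, "y": 0, "z": 0, "claw": 100},
  {"ax": 0, "ay": 0, "az": 0, "x": 0, "y": 0, "z": 0, "claw": 100},
])

```text
time_s: 4.3
tool_pos: [0.483, 0.0117, 0.1012]
tool_rot: [180.0, -0.1, 21.8]
force: [-0.0, 0.2, 0.6]
grip_width: 0.0871
```

Run:
```python
from h import *
c,im,o=wsnap('w4'); print(o['tool_pos'],o['tool_rot'],o['time_s'],o['qpos'],o['joint_velocities'])
snap('side','s4')
```

```text
[0.48296191 0.01172379 0.10123959] [ 1.79994297e+02 -7.30554553e-02  2.17604085e+01] 4.3 [-45.92016351   4.46812778  43.33067468 116.5318157   -3.55356669
  60.19151761 -69.15174047] [ 1.98524629e-01  2.87721727e-01 -1.46173649e-01  1.72325428e-01
 -9.51811214e-03  2.35390072e-04 -2.47136806e-02]
```

View pics/w4.png

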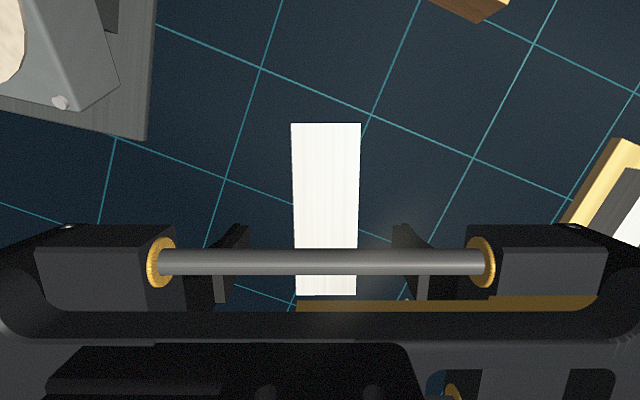

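View pics/s4.png

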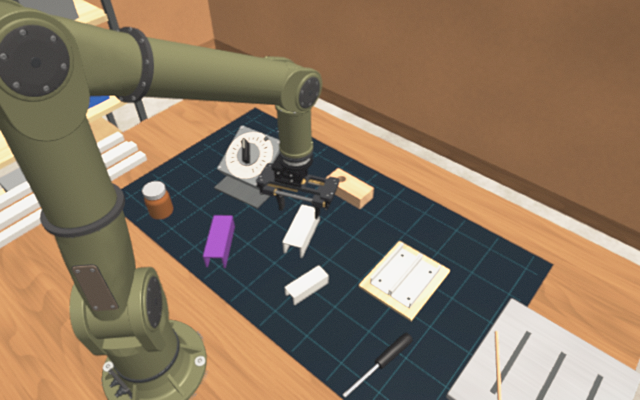

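Run:
```python
from h import *
c,im=load('w4')
g=cv2.cvtColor(im,cv2.COLOR_BGR2GRAY)
d=np.load('w4.npz'); 
m=(g>180); m[:110]=0; m[242:]=0; m[:,270:280]=0; m[:,:280]=0; m[:,375:]=0
ys,xs=np.where(m); top=ys.min()
L=[];Rr=[]
for y in range(130,240,5):
    r=np.where(m[y])[0]; L.append((r.min()-.5,y)); Rr.append((r.max()+.5,y))
T=[(x,np.where(m[:,x])[0].min()-.5) for x in range(300,355,5)]
ex=rot(d['rot'])[:,0]; ey=rot(d['rot'])[:,1]
for n,s in(('L',L),('R',Rr),('T',T)):
    P=toz(c,s,.045)-d['pos']; print(n,'toolx',np.round((P@ex)[[0,-1]],4),'tooly',np.round((P@ey)[[0,len(P)//2,-1]],4))
```

```text
L toolx [ 0.0647 -0.0167] tooly [-0.0218 -0.0214 -0.0217]
R toolx [ 0.0647 -0.0168] tooly [0.0288 0.0287 0.0293]
T toolx [0.07 0.07] tooly [-0.0149  0.0031  0.0211]
```

step_arm([
  {"ax": 0, "ay": 0, "az": 0, "x": 0.001, "y": -0.003, "z": 0, "claw": 100},
  {"ax": 0, "ay": 0, "az": 0, "x": 0.001, "y": -0.003, "z": -0.02, "claw": 100},
  {"ax": 0, "ay": 0, "az": 0, "x": 0.001, "y": -0.003, "z": -0.04, "claw": 100},
  {"ax": 0, "ay": 0, "az": 0, "x": 0.001, "y": -0.003, "z": -0.06, "claw": 100},
  {"ax": 0, "ay": 0, "az": 0, "x": 0.001, "y": -0.003, "z": -0.077, "claw": 100},
  {"ax": 0, "ay": 0, "az": 0, "x": 0.001, "y": -0.003, "z": -0.077, "claw": 100},
  {"ax": 0, "ay": 0, "az": 0, "x": 0.001, "y": -0.003, "z": -0.077, "claw": 100},
  {"ax": 0, "ay": 0, "az": 0, "x": 0.001, "y": -0.003, "z": -0.077, "claw": 100},
])

```text
time_s: 5.2
tool_pos: [0.4843, 0.0092, 0.0245]
tool_rot: [180.0, -0.1, 21.8]
force: [-0.2, -0.0, 0.3]
grip_width: 0.0869
```

step_arm([
  {"ax": 0, "ay": 0, "az": 0, "x": 0, "y": 0, "z": 0, "claw": 75},
  {"ax": 0, "ay": 0, "az": 0, "x": 0, "y": 0, "z": 0, "claw": 62},
  {"ax": 0, "ay": 0, "az": 0, "x": 0, "y": 0, "z": 0, "claw": 55},
  {"ax": 0, "ay": 0, "az": 0, "x": 0, "y": 0, "z": 0, "claw": 45},
  {"ax": 0, "ay": 0, "az": 0, "x": 0, "y": 0, "z": 0, "claw": 45},
  {"ax": 0, "ay": 0, "az": 0, "x": 0, "y": 0, "z": 0, "claw": 45},
  {"ax": 0, "ay": 0, "az": 0, "x": 0, "y": 0, "z": 0, "claw": 45},
  {"ax": 0, "ay": 0, "az": 0, "x": 0, "y": 0, "z": 0, "claw": 45},
], squeeze=25)

```text
time_s: 6.0
tool_pos: [0.4835, 0.0092, 0.0237]
tool_rot: [180.0, -0.0, 21.8]
force: [-0.9, -0.4, 0.4]
grip_width: 0.05
```

step_arm([
  {"ax": 0, "ay": 0, "az": 0, "x": 0, "y": 0, "z": 0.02, "claw": 45},
  {"ax": 0, "ay": 0, "az": 0, "x": 0, "y": 0, "z": 0.05, "claw": 45},
  {"ax": 0, "ay": 0, "az": 0, "x": 0.005, "y": -0.02, "z": 0.08, "claw": 45},
  {"ax": 0, "ay": 0, "az": -4, "x": 0.012, "y": -0.06, "z": 0.1, "claw": 45},
  {"ax": 0, "ay": 0, "az": -8, "x": 0.02, "y": -0.1, "z": 0.1, "claw": 45},
  {"ax": 0, "ay": 0, "az": -12, "x": 0.03, "y": -0.14, "z": 0.1, "claw": 45},
  {"ax": 0, "ay": 0, "az": -16, "x": 0.037, "y": -0.18, "z": 0.1, "claw": 45},
  {"ax": 0, "ay": 0, "az": -19, "x": 0.045, "y": -0.22, "z": 0.1, "claw": 45},
  {"ax": 0, "ay": 0, "az": -21, "x": 0.053, "y": -0.25, "z": 0.1, "claw": 45},
  {"ax": 0, "ay": 0, "az": -21, "x": 0.058, "y": -0.275, "z": 0.1, "claw": 45},
  {"ax": 0, "ay": 0, "az": -21, "x": 0.06, "y": -0.291, "z": 0.1, "claw": 45},
  {"ax": 0, "ay": 0, "az": -21, "x": 0.06, "y": -0.291, "z": 0.1, "claw": 45},
])

```text
time_s: 7.2
tool_pos: [0.5421, -0.2846, 0.1229]
tool_rot: [179.9, 0.1, 0.6]
force: [-0.5, -0.4, -2.1]
grip_width: 0.0499
```

step_arm([
  {"ax": 0, "ay": 0, "az": 0, "x": 0, "y": 0, "z": 0, "claw": 45},
  {"ax": 0, "ay": 0, "az": 0, "x": 0, "y": 0, "z": 0, "claw": 45},
  {"ax": 0, "ay": 0, "az": 0, "x": 0, "y": 0, "z": 0, "claw": 45},
  {"ax": 0, "ay": 0, "az": 0, "x": 0, "y": 0, "z": 0, "claw": 45},
])

```text
time_s: 7.6
tool_pos: [0.5437, -0.2804, 0.1236]
tool_rot: [-180.0, -0.0, 0.9]
force: [0.4, -1.2, -1.9]
grip_width: 0.05
```

Run:
```python
from h import *
c,im,o=wsnap('w5'); print(o['tool_pos'],o['tool_rot'],o['time_s'],o['qpos'],o['force'],o['grip_width'])
snap('side','s5')
g=cv2.cvtColor(im,cv2.COLOR_BGR2GRAY)
```

```text
[ 0.54372046 -0.28037724  0.1236179 ] [-1.79958888e+02 -1.17351489e-02  9.31374212e-01] 7.6 [-16.65532356  24.72684341  52.3480043   97.86067614 -20.99517706
  67.84963642 -47.83169298] [ 0.36360186 -1.15285658 -1.85156226] 0.04999571005755233
```

View pics/w5.png

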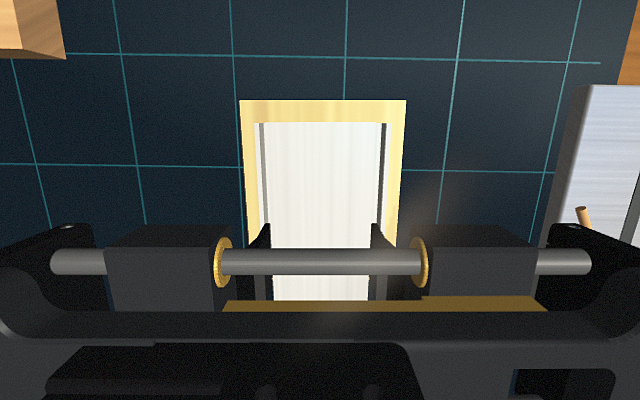

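View pics/s5.png

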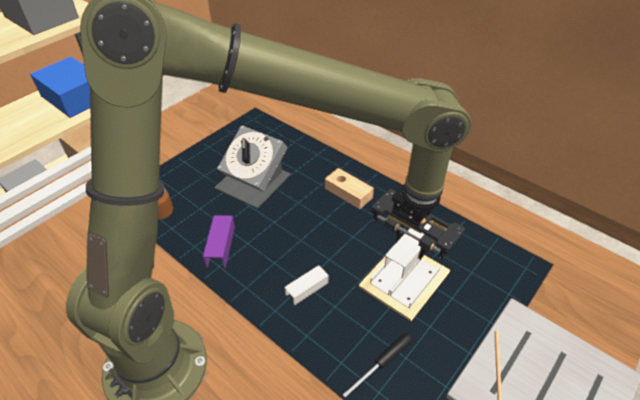

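Run:
```python
from h import *
c,im=load('w5'); d=np.load('w5.npz'); ex,ey=rot(d['rot'])[:,0],rot(d['rot'])[:,1]
x=im[85:235,225:420]; cv2.imwrite('pics/w5c.png',cv2.resize(x,None,fx=4,fy=4,interpolation=cv2.INTER_CUBIC))
h=cv2.cvtColor(im,cv2.COLOR_BGR2HSV)
wood=(h[...,1]>60)&(h[...,0]<40)&(h[...,2]>110); wood[:,:230]=0;wood[:,420:]=0;wood[:90]=0;wood[215:]=0
wl=[(np.where(wood[y])[0].min()-.5,y) for y in range(110,210,8)]
wr=[(np.where(wood[y])[0].max()+.5,y) for y in range(110,210,8)]
wt=[(x,np.where(wood[:,x])[0].min()-.5) for x in range(250,400,10)]
for n,s in(('L',wl),('R',wr),('T',wt)):
    P=toz(c,s,.01)-d['pos']; print(n,'toolx',np.round((P@ex)[[0,len(P)//2,-1]],4),'tooly',np.round((P@ey)[[0,len(P)//2,-1]],4))
for y in (130,150,180,200): print(y,im[y,256:275].mean(1).astype(int),im[y,374:392].mean(1).astype(int))
for xx in (290,320,350): print(xx,im[115:135,xx].astype(int).tolist())
```

```text
L toolx [ 0.0808  0.0374 -0.0098] tooly [-0.0734 -0.0737 -0.0741]
R toolx [ 0.0807  0.0373 -0.0099] tooly [0.0768 0.0763 0.0767]
T toolx [0.0897 0.0897 0.0897] tooly [-0.0633 -0.0006  0.0622]
130 [232 233 235 160 141 149 140 156 243 237 238 234 234 232 235 236 237 236
 236] [242 241 236 240 244 246 243 154  67  72  66  92 196 249 242 241 240 229]
150 [235 233 234 237 187 138 155 147 162 243 240 237 232 232 235 235 238 237
 236] [240 235 241 242 246 241 158  68  79  71 114 234 246 241 240 242 220 223]
180 [199 222 238 235 238 238 143 153 153 154 214 241 238 232 233 233 232 237
 236] [236 241 244 245 209  61  76  74  94 196 252 242 242 240 226 222 226 223]
200 [206 200 224 238 237 240 240 138 154 153 155 216 241 235 231 234 232 234
 236] [239 243 242 201  63  79  75  91 194 251 239 239 242 219 224 224 223 221]
290 [[153, 226, 246], [154, 226, 246], [153, 227, 247], [155, 227, 247], [154, 227, 247], [151, 226, 247], [140, 223, 247], [224, 239, 243], [236, 241, 241], [235, 241, 242], [235, 242, 244], [233, 241, 242], [234, 242, 243], [234, 241, 242], [234, 243, 243], [235, 243, 244], [232, 241, 241], [233, 240, 242], [232, 241, 241], [233, 242, 242]]
320 [[146, 220, 242], [141, 218, 241], [150, 222, 243], [147, 221, 242], [145, 220, 242], [147, 221, 243], [131, 215, 243], [246, 246, 240], [241, 245, 243], [236, 242, 241], [233, 242, 240], [234, 244, 241], [234, 243, 242], [235, 242, 241], [235, 243, 242], [235, 242, 242], [236, 243, 241], [234, 241, 242], [237, 244, 243], [235, 243, 242]]
350 [[159, 230, 249], [157, 229, 248], [156, 230, 249], [160, 231, 249], [156, 230, 249], [157, 231, 249], [144, 228, 250], [246, 245, 240], [240, 244, 238], [237, 243, 239], [237, 244, 240], [235, 243, 238], [237, 244, 240], [235, 242, 238], [236, 243, 239], [238, 244, 240], [237, 243, 238], [236, 242, 238], [234, 242, 238], [235, 243, 238]]
```

View pics/w5c.png

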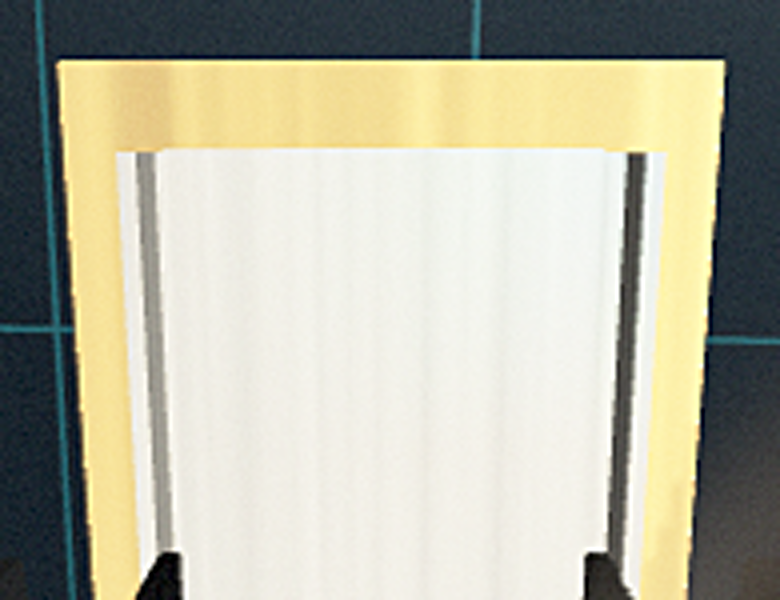

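Run:
```python
from h import *
c,im=load('w5'); d=np.load('w5.npz'); ex,ey=rot(d['rot'])[:,0],rot(d['rot'])[:,1]
for z in(.1446,): print((toz(c,[(300,121.5),(340,121.5)],z)-d['pos'])@ex)
print((toz(c,[(262,123),(385,123)],.034)-d['pos'])@ex)
```

```text
[0.07046134 0.07045013]
[0.06942188 0.06936319]
```

step_arm([
  {"ax": 0, "ay": 0, "az": 0, "x": -0.001, "y": -0.0015, "z": -0.015, "claw": 45},
  {"ax": 0, "ay": 0, "az": 0, "x": -0.001, "y": -0.0015, "z": -0.035, "claw": 45},
  {"ax": 0, "ay": 0, "az": 0, "x": -0.001, "y": -0.0015, "z": -0.055, "claw": 45},
  {"ax": 0, "ay": 0, "az": 0, "x": -0.001, "y": -0.0015, "z": -0.07, "claw": 45},
  {"ax": 0, "ay": 0, "az": 0, "x": -0.001, "y": -0.0015, "z": -0.08, "claw": 45},
  {"ax": 0, "ay": 0, "az": 0, "x": -0.001, "y": -0.0015, "z": -0.08, "claw": 45},
  {"ax": 0, "ay": 0, "az": 0, "x": -0.001, "y": -0.0015, "z": -0.08, "claw": 45},
  {"ax": 0, "ay": 0, "az": 0, "x": -0.001, "y": -0.0015, "z": -0.08, "claw": 45},
  {"ax": 0, "ay": 0, "az": 0, "x": -0.001, "y": -0.0015, "z": -0.08, "claw": 45},
  {"ax": 0, "ay": 0, "az": 0, "x": -0.001, "y": -0.0015, "z": -0.08, "claw": 45},
])

```text
time_s: 8.7
tool_pos: [0.5429, -0.2833, 0.0442]
tool_rot: [180.0, -0.1, 0.8]
force: [-0.0, -0.3, -3.5]
grip_width: 0.0498
```

step_arm([
  {"ax": 0, "ay": 0, "az": 0, "x": 0, "y": 0.0015, "z": 0, "claw": 45},
  {"ax": 0, "ay": 0, "az": 0, "x": 0, "y": 0.0015, "z": -0.002, "claw": 45},
  {"ax": 0, "ay": 0, "az": 0, "x": 0, "y": 0.0015, "z": -0.004, "claw": 45},
  {"ax": 0, "ay": 0, "az": 0, "x": 0, "y": 0.0015, "z": -0.005, "claw": 45},
  {"ax": 0, "ay": 0, "az": 0, "x": 0, "y": 0.0015, "z": -0.005, "claw": 45},
  {"ax": 0, "ay": 0, "az": 0, "x": 0, "y": 0.0015, "z": -0.005, "claw": 45},
])

```text
time_s: 9.3
tool_pos: [0.5423, -0.2817, 0.0385]
tool_rot: [180.0, 0.0, 0.8]
force: [0.1, 0.5, -1.4]
grip_width: 0.0504
```

step_arm([
  {"ax": 0, "ay": 0, "az": 0, "x": 0, "y": 0, "z": -0.001, "claw": 45},
  {"ax": 0, "ay": 0, "az": 0, "x": 0, "y": 0, "z": -0.0015, "claw": 45},
  {"ax": 0, "ay": 0, "az": 0, "x": 0, "y": 0, "z": -0.0015, "claw": 45},
  {"ax": 0, "ay": 0, "az": 0, "x": 0, "y": 0, "z": -0.0015, "claw": 45},
])

```text
time_s: 9.7
tool_pos: [0.5426, -0.2818, 0.0377]
tool_rot: [180.0, -0.0, 0.8]
force: [-2.0, 1.6, 4.9]
grip_width: 0.0497
```

step_arm([
  {"ax": 0, "ay": 0, "az": 0, "x": 0, "y": 0, "z": 0, "claw": 60},
  {"ax": 0, "ay": 0, "az": 0, "x": 0, "y": 0, "z": 0, "claw": 65},
  {"ax": 0, "ay": 0, "az": 0, "x": 0, "y": 0, "z": 0, "claw": 70},
  {"ax": 0, "ay": 0, "az": 0, "x": 0, "y": 0, "z": 0, "claw": 70},
  {"ax": 0, "ay": 0, "az": 0, "x": 0, "y": 0, "z": 0, "claw": 70},
  {"ax": 0, "ay": 0, "az": 0, "x": 0, "y": 0, "z": 0.01, "claw": 70},
  {"ax": 0, "ay": 0, "az": 0, "x": 0, "y": 0, "z": 0.025, "claw": 70},
  {"ax": 0, "ay": 0, "az": 0, "x": 0, "y": 0, "z": 0.05, "claw": 70},
  {"ax": 0, "ay": 0, "az": 0, "x": 0, "y": 0, "z": 0.08, "claw": 80},
  {"ax": 0, "ay": 0, "az": 0, "x": 0, "y": 0, "z": 0.11, "claw": 80},
  {"ax": 0, "ay": 0, "az": 0, "x": 0, "y": 0, "z": 0.13, "claw": 80},
])

```text
time_s: 10.8
tool_pos: [0.5432, -0.2826, 0.171]
tool_rot: [179.9, -0.2, 0.8]
force: [-0.1, -0.4, 0.3]
grip_width: 0.069
```

step_arm([
  {"ax": 0, "ay": 0, "az": 0, "x": -0.03, "y": 0, "z": 0.03, "claw": 80},
  {"ax": 0, "ay": 0, "az": 0, "x": -0.06, "y": 0, "z": 0.06, "claw": 80},
  {"ax": 0, "ay": 0, "az": 0, "x": -0.09, "y": 0, "z": 0.1, "claw": 80},
  {"ax": 0, "ay": 0, "az": 0, "x": -0.09, "y": 0, "z": 0.1, "claw": 80},
  {"ax": 0, "ay": 0, "az": 0, "x": -0.09, "y": 0, "z": 0.1, "claw": 80},
])

```text
time_s: 11.3
tool_pos: [0.4526, -0.2823, 0.2694]
tool_rot: [-179.9, -0.3, 0.8]
force: [0.8, 0.8, -0.8]
grip_width: 0.0698
```

Run:
```python
from h import *
c,im,o=wsnap('w6'); print(o['tool_pos'],o['tool_rot'],o['time_s'],o['qpos'])
x=im[0:240,210:450]; cv2.imwrite('pics/w6c.png',cv2.resize(x,None,fx=2.5,fy=2.5,interpolation=cv2.INTER_CUBIC))
```

```text
[ 0.45260134 -0.28227577  0.26938951] [-179.8932077    -0.34155854    0.78110211] 11.3 [-27.89820787   3.13863134  59.9960089   98.20556491  -3.03875296
  80.00817307 -56.64173655]
```

View pics/w6c.png

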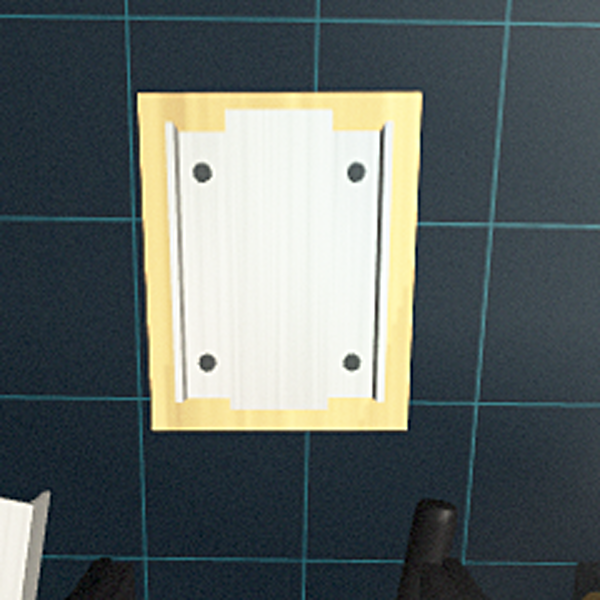

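Run:
```python
from h import *
c,im=load('w6'); h=cv2.cvtColor(im,cv2.COLOR_BGR2HSV)
m=(h[...,2]>100)&((h[...,0]<40)|(h[...,2]>170)); m[190:]=0; m[:,:250]=0;m[:,400:]=0
for a,r,k in rects(m,3000): print(a,fitrect(c,k,.010))
s=np.array([(225,109),(332,109),(328,409),(230,409)])/2.5+[210,0]-.3
P=toz(c,s,.059)[:,:2]; print(P.mean(0),P, [np.linalg.norm(P[i]-P[i-1]) for i in range(4)])
print(np.degrees(np.arctan2(*((P[0]+P[1]-P[2]-P[3])[::-1]))))
```

```text
14419.5 (array([ 0.5435673, -0.2819312]), (np.float32(0.17806), np.float32(0.14931917)), np.float32(0.7137937), {'+x': -0.03, '-x': -0.04, '+y': -0.18, '-y': 0.12})
[ 0.5426924  -0.28162201] [[ 0.61254523 -0.25556271]
 [ 0.61319327 -0.30550149]
 [ 0.4728456  -0.30796523]
 [ 0.4721855  -0.25745862]] [np.float64(0.140372534532493), np.float64(0.04994298102813203), np.float64(0.14036929064937215), np.float64(0.050510921770515665)]
0.8897863263833172
```

Run:
```python
from h import *
c=cam('top'); 
print('disc',toz(c,[(223.6,198.6)],.105))
s=cam('side'); print('side',toz(s,[(205+240/5.4,115+216/5.4)],.105))
# box base plate corners visible in top crop (z=.008): (170,485),(478,432)
b=np.array([(170,485),(478,432)])/6+[180,155]; P=toz(c,b,.008); print(P,P[0]-P[1],np.degrees(np.arctan2(*(P[0]-P[1])[[0,1]])))
```

```text
disc [[0.54927848 0.26426384 0.105     ]]
side [[0.54813709 0.26337435 0.105     ]]
[[0.45182187 0.32928828 0.008     ]
 [0.47966307 0.17060898 0.008     ]] [-0.0278412  0.1586793  0.       ] -9.951581161387116
```

step_arm([
  {"ax": 0, "ay": 0, "az": 1, "x": 0, "y": 0.045, "z": 0.01, "claw": 80},
  {"ax": 0, "ay": 0, "az": 2, "x": 0, "y": 0.09, "z": 0.02, "claw": 80},
  {"ax": 0, "ay": 0, "az": 3, "x": 0, "y": 0.135, "z": 0.03, "claw": 80},
  {"ax": 0, "ay": 0, "az": 4, "x": 0, "y": 0.18, "z": 0.03, "claw": 80},
  {"ax": 0, "ay": 0, "az": 5, "x": 0, "y": 0.225, "z": 0.03, "claw": 80},
  {"ax": 0, "ay": 0, "az": 6, "x": 0, "y": 0.27, "z": 0.03, "claw": 80},
  {"ax": 0, "ay": 0, "az": 7, "x": 0, "y": 0.315, "z": 0.03, "claw": 80},
  {"ax": 0, "ay": 0, "az": 8, "x": 0, "y": 0.36, "z": 0.03, "claw": 80},
  {"ax": 0, "ay": 0, "az": 9, "x": 0, "y": 0.405, "z": 0.03, "claw": 80},
  {"ax": 0, "ay": 0, "az": 9.2, "x": 0, "y": 0.45, "z": 0.03, "claw": 80},
  {"ax": 0, "ay": 0, "az": 9.2, "x": 0, "y": 0.495, "z": 0.03, "claw": 80},
  {"ax": 0, "ay": 0, "az": 9.2, "x": 0, "y": 0.527, "z": 0.03, "claw": 80},
])

```text
time_s: 12.55
tool_pos: [0.4511, 0.2494, 0.2945]
tool_rot: [179.9, 0.2, 10.3]
force: [1.3, -0.4, 0.2]
grip_width: 0.0697
```

step_arm([
  {"ax": 0, "ay": 0, "az": 0, "x": 0, "y": 0, "z": 0, "claw": 80},
  {"ax": 0, "ay": 0, "az": 0, "x": 0, "y": 0, "z": 0, "claw": 80},
  {"ax": 0, "ay": 0, "az": 0, "x": 0, "y": 0, "z": 0, "claw": 80},
  {"ax": 0, "ay": 0, "az": 0, "x": 0, "y": 0, "z": 0, "claw": 80},
  {"ax": 0, "ay": 0, "az": 0, "x": 0, "y": 0, "z": 0, "claw": 80},
])

```text
time_s: 13.05
tool_pos: [0.4527, 0.2443, 0.2971]
tool_rot: [-180.0, 0.0, 9.9]
force: [0.2, -0.1, -0.2]
grip_width: 0.0693
```

Run:
```python
from h import *
c,im,o=wsnap('w7'); print(o['tool_pos'],o['tool_rot'],o['time_s'],o['qpos'],o['joint_velocities'])
x=im[0:240,200:440]; cv2.imwrite('pics/w7c.png',cv2.resize(x,None,fx=2.5,fy=2.5,interpolation=cv2.INTER_CUBIC))
```

```text
[0.45273554 0.24429505 0.29714438] [-1.79992035e+02  4.69260121e-03  9.92648791e+00] 13.05 [-5.45640522e+01 -2.69905098e-01  2.33183552e+01  9.69002912e+01
  9.83752637e-02  8.33490538e+01 -1.11330837e+02] [-0.16508261 -0.23534356 -0.34616805 -0.02446421  0.0258469  -0.09114033
 -0.00141341]
```

View pics/w7c.png

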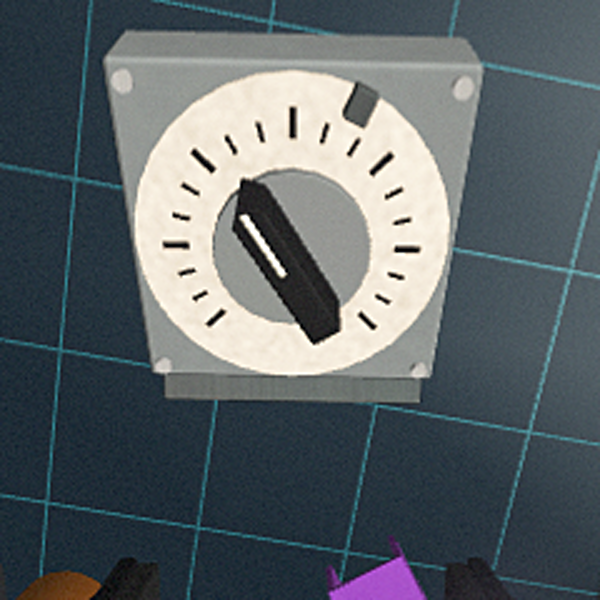

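```bash
cat >> h.py <<'E'
def face(yaw,ctr):
    Rz=rot([0,0,yaw]); n=Rz@[-.5,0,.75**.5]; u=Rz@[.75**.5,0,.5]; v=np.cross(n,u) # v across (left of upslope seen from outside)
    return np.array(ctr),u,v,n
def onface(c,uv,F,out):
    p,u,v,n=F; P=toplane(c,uv,p+out*n,n)-p; return np.c_[P@u,P@v]
def cwang(q): return np.degrees(np.arctan2(-q[...,1],q[...,0]))
E
python3 - <<'E'
from h import *
c,im=load('w7'); h=cv2.cvtColor(im,cv2.COLOR_BGR2HSV)
cr=lambda a:np.array(a,float)/2.5+[200,0]-.3
m=((h[...,2]>190)).astype(np.uint8); m[160:]=0;m[:,:245]=0;m[:,390:]=0
for a,r,k in rects(m,2000):
    e=cv2.fitEllipse(cv2.convexHull(k)); print('disc',a,e)
    hull=cv2.convexHull(k)[:,0]
p=np.array([.5487,.2638,.105]);yaw=10.
scr=cr([(122,81),(463,88),(163,366),(419,370)])
for _ in range(4):
    F=face(yaw,p); q=onface(c,hull,F,.001)
    A=np.c_[2*q,np.ones(len(q))]; s=np.linalg.lstsq(A,(q**2).sum(1),rcond=None)[0]; rr=np.sqrt(s[2]+s[:2]@s[:2])
    res=np.linalg.norm(q-s[:2],axis=1)-rr
    d=F[1]*s[0]+F[2]*s[1]; p=p+d
    # recover height: move along ray to z=.105
    ray=p-c[3]; p=c[3]+ray*((.105-c[3][2])/ray[2])
    S=onface(c,scr,face(yaw,p),.0); 
    aa=[np.degrees(np.arctan2(*(-(S[i]-S[j]))[[0,1]])) for i,j in((1,0),(3,2))]; bb=[cwang(S[i]-S[j]) for i,j in((0,2),(1,3))]
    print(p,yaw,'r',rr,res.std(),'screws',S.round(4).tolist(),aa,bb)
F=face(yaw,p)
print('0 tick',cwang(onface(c,cr([(293,108),(293,136)]),F,.001)), 'R/L ticks',cwang(onface(c,cr([(408,249),(176,245)]),F,.001)))
w=onface(c,cr([(245,217),(281,275)]),F,.037); print('line',w,cwang(w[0]-w[1]))
tip=onface(c,cr([(246,180)]),F,.037); print('tip',tip,np.linalg.norm(tip),cwang(tip))
for z in(.011,): print('marker',onface(c,cr([(363,100)]),F,z),cwang(onface(c,cr([(363,100)]),F,z)))
E
python3 - <<'E'
import cv2
im=cv2.imread('pics/w7.png')[20:145,270:370]; cv2.imwrite('pics/w7d.png',cv2.resize(im,None,fx=4.8,fy=4.8,interpolation=cv2.INTER_CUBIC))
E
```

```text
disc 11738.5 ((316.3091735839844, 88.81139373779297), (121.95903778076172, 126.07151794433594), 101.85933685302734)
[0.54769363 0.26558302 0.105     ] 10.0 r 0.07205529789565543 0.00021839198877724226 screws [[0.0683, 0.0665], [0.0656, -0.0688], [-0.0667, 0.0688], [-0.0695, -0.0668]] [np.float64(1.1540487154791368), np.float64(1.215884627459482)] [np.float64(1.0051507799880288), np.float64(0.8533710570973188)]
[0.5476941  0.26558309 0.105     ] 10.0 r 0.07197698165011598 0.00021815462051819198 screws [[0.0683, 0.0665], [0.0656, -0.0688], [-0.0667, 0.0688], [-0.0695, -0.0668]] [np.float64(1.1540487154791148), np.float64(1.2158846274594872)] [np.float64(1.0051507799880277), np.float64(0.8533710570973188)]
[0.5476941  0.26558309 0.105     ] 10.0 r 0.07197703575871543 0.0002181547845156402 screws [[0.0683, 0.0665], [0.0656, -0.0688], [-0.0667, 0.0688], [-0.0695, -0.0668]] [np.float64(1.1540487154791557), np.float64(1.2158846274594766)] [np.float64(1.0051507799880202), np.float64(0.853371057097316)]
[0.5476941  0.26558309 0.105     ] 10.0 r 0.0719770357212913 0.00021815478440220917 screws [[0.0683, 0.0665], [0.0656, -0.0688], [-0.0667, 0.0688], [-0.0695, -0.0668]] [np.float64(1.1540487154791301), np.float64(1.2158846274594983)] [np.float64(1.0051507799880137), np.float64(0.8533710570973159)]
0 tick [1.03123901 1.14008638] R/L ticks [ 91.5225949  -89.21338863]
line [[0.0294951  0.01800781]
 [0.00460551 0.00427094]] -28.894846914950495
tip [[0.04389648 0.01680813]] 0.04700440298768051 [-20.95203351]
marker [[ 0.06433227 -0.02834147]] [23.77580494]
```

View pics/w7d.png

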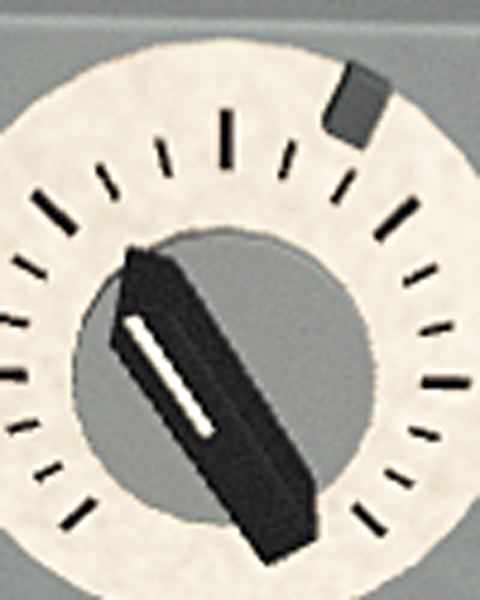

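Run:
```python
from h import *
c,im=load('w7'); h=cv2.cvtColor(im,cv2.COLOR_BGR2HSV); g=cv2.cvtColor(im,cv2.COLOR_BGR2GRAY)
p=np.array([.5477,.2656,.105])
up=cv2.resize(im,None,fx=4,fy=4,interpolation=cv2.INTER_CUBIC); gu=cv2.cvtColor(up,cv2.COLOR_BGR2GRAY); tofull=lambda k:(k.reshape(-1,2)+.5)/4-.5
for yaw in (8.8,):
    F=face(yaw,p)
    cr=lambda a:np.array(a,float)/2.5+[200,0]-.3
    print('ticks',cwang(onface(c,cr([(293,108),(293,136),(408,249),(176,245)]),F,.001)))
    # white line inside bar
    mk=np.zeros_like(gu); mk[(gu>150)]=255; roi=np.zeros_like(gu); cv2.fillPoly(roi,[((np.array([(238,210),(252,206),(295,276),(278,284)])/2.5+[200,0])*4).astype(int)],255)
    k=max(rects((mk&roi)>0,20),key=lambda t:t[0])[2]
    q=onface(c,tofull(k),F,.037)
    v=cv2.fitLine((q*1000).astype(np.float32),cv2.DIST_L2,0,.01,.01).ravel(); d=np.array([v[0],v[1]]); d*=np.sign(d[0])
    print('line',cwang(d),'offset',v[2]*d[1]-v[3]*d[0],'range',(q@d).min(),(q@d).max())
    # marker
    # dark: value
    hv=gu; m=(hv<150).astype(np.uint8); R0=np.zeros_like(m); cv2.fillPoly(R0,[((np.array([(335,80),(375,70),(395,95),(372,135),(335,125)])/2.5+[200,0])*4).astype(int)],1)
    m&=R0
    for a,r,k in rects(m,300):
        for z in(0.,.011):
            q=onface(c,tofull(k),F,z); rad=np.linalg.norm(q,axis=1); an=cwang(q); 
            b=cv2.boxPoints(cv2.minAreaRect((q*1000).astype(np.float32)))
            print('marker',z,a,'rad',rad.min(),rad.max(),'ang',an.min(),an.max(),'cent',cwang(q.mean(0)),b.round(1).tolist())
    # bar sides
    m=(gu<75).astype(np.uint8); R0=np.zeros_like(m); cv2.circle(R0,tuple(((np.array([290,262])/2.5+[200,0])*4).astype(int)),4*36,1,-1); m&=R0
    k=max(rects(m,500),key=lambda t:t[0])[2]; q=onface(c,tofull(k),F,.037); 
    print('bar rect',cv2.minAreaRect((q*1000).astype(np.float32)))
```

```text
ticks [ 1.76880067e-02  1.32262775e-01  9.02047143e+01 -9.05510605e+01]
line -32.027195 offset -0.30464077 range 0.004946779210488215 0.03572532670001478
marker 0.0 2954.0 rad 0.058473838782449494 0.07411874641393167 ang 15.911190389211217 32.702864199433414 cent 24.477172695558213 [[49.0, -34.099998474121094], [63.20000076293945, -40.20000076293945], [71.5999984741211, -20.700000762939453], [57.400001525878906, -14.600000381469727]]
marker 0.011 2954.0 rad 0.06136660529538615 0.07637467465881909 ang 14.923759773745475 30.629562223481617 cent 22.82539698289458 [[52.5, -33.0], [66.19999694824219, -38.900001525878906], [74.4000015258789, -20.100000381469727], [60.599998474121094, -14.199999809265137]]
bar rect ((8.109952926635742, 0.9882545471191406), (75.35606384277344, 21.570159912109375), 32.419776916503906)
```

Run:
```python
from h import *
c,im=load('w7')
x=im[26:56,330:360]; cv2.imwrite('pics/mk.png',cv2.resize(x,None,fx=20,fy=20,interpolation=cv2.INTER_NEAREST))
print(cv2.cvtColor(x,cv2.COLOR_BGR2GRAY)[4:28,2:26])
```

```text
[[215 188 153 139 145 147 151 151 150 155 158 154 155 152 149 152 149 149
  148 144 150 149 142 147]
 [241 234 221 206 187 153 143 146 147 150 157 158 157 153 152 150 150 154
  146 149 152 149 147 146]
 [239 241 243 242 233 217 207 182 157 147 122 120 138 159 155 156 154 151
  149 145 145 151 149 151]
 [237 239 239 240 238 239 238 234 225 187  52  72  98 129 143 158 153 150
  151 148 150 148 151 147]
 [238 237 236 237 236 233 236 243 248 184  20  86  83  83 100 127 144 155
  151 152 154 152 149 150]
 [237 237 234 233 233 233 236 246 248  97  39  93  96 104  81  87 110 137
  148 153 152 148 151 150]
 [237 234 235 234 233 232 237 246 233  40  63  95 100 103 103 101  84  96
  116 138 151 151 148 154]
 [237 234 233 233 233 235 243 247 137  29  81  96  91  89 102 101 102  96
   90 128 153 153 152 151]
 [238 235 233 234 234 237 245 219  39  57  93  93  93  90  91  93  99  98
   97 118 150 146 149 149]
 [240 240 238 235 231 240 245 128  26  82  97  89  94  94  93  89  84  89
   96 136 196 157 144 148]
 [240 241 240 232 235 241 221  36  53  88  94  94  95  88  89  92  88  85
  110 207 243 22
[... 624 characters left out ...]
34 233 235 239 211  68  68  89  87  88  92  88  83  78 135 239 243
  236 234 236 235 236 238]
 [241 238 233 231 237 242 214 155  76  73  87  86  87  80  92 174 248 239
  234 235 233 234 233 236]
 [226 238 235 233 234 240 245 243 227 161  79  73  74  79 111 209 242 235
  235 235 235 234 236 236]
 [244 239 235 231 232 238 241 248 250 243 223 158  71  77 168 240 239 231
  235 235 236 237 237 236]
 [252 243 237 233 233 235 238 240 242 243 246 236 221 179 238 243 235 234
  235 237 237 237 237 237]
 [248 238 236 236 235 237 238 238 238 237 239 242 246 237 242 239 237 238
  237 239 239 239 239 236]
 [247 242 238 238 238 239 240 237 237 231 236 239 241 242 239 237 237 237
  239 239 239 238 236 236]]
```

View pics/mk.png

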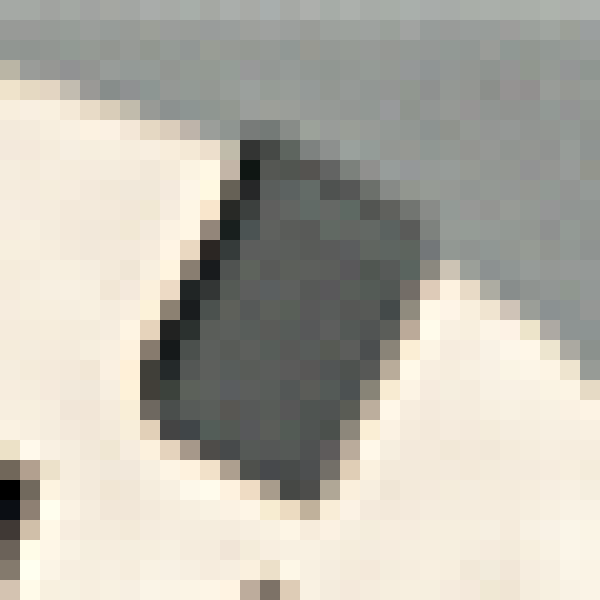

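Run:
```python
from h import *
c,im=load('w7'); F=face(8.8,[.5477,.2656,.105])
s=np.array([(262,145),(435,242),(316,500),(168,408)])/20-.5+[330,26]
q=onface(c,s,F,.011); print(q*1000,np.linalg.norm(q,axis=1),cwang(q)); 
print('mid',cwang((q[0]+q[1])/2),cwang((q[2]+q[3])/2),'axis dir',cwang(q[0]-q[3]),cwang(q[1]-q[2]),cwang(q.mean(0)))
# marker centre projected for check
```

```text
[[ 70.9135194  -24.61566819]
 [ 66.88087294 -33.25585988]
 [ 55.14185455 -28.43288773]
 [ 59.21723863 -20.83166912]] [0.07506436 0.07469273 0.06204074 0.06277452] [19.14303121 26.43841252 27.27706625 19.3810494 ]
mid 22.78165755912087 23.305811058500975 axis dir 17.927512807058008 22.335294699448813 23.01988218682756
```

```bash
cat >> h.py <<'E'
FC=face(8.8,[.5477,.2656,.105])
def knobpose(a,out,F=FC):
    "tool pose gripping knob at cw angle a deg, TCP 'out' m from face"
    p,u,v,n=F; a=np.radians(a); x=np.cos(a)*u-np.sin(a)*v; z=-n
    return p+out*n,np.c_[x,np.cross(z,x),z]
def delta(a,out,o=None):
    o=o or status.get_obs(); P,M=knobpose(a,out)
    return P-o['tool_pos'],R.from_matrix(M@rot(o['tool_rot']).T).as_rotvec(degrees=True)
E
python3 - <<'E'
from h import *
P,M=knobpose(-32,.1); print(P,FC[3]); d=delta(-32,.1); print(d,np.linalg.norm(d[1]))
E
```

```text
[0.49828858 0.25795071 0.19160254] [-0.49411419 -0.07649292  0.8660254 ]
(array([ 0.04562035,  0.01341917, -0.10566797]), array([ -3.52379051, -30.1572278 ,  30.12969076])) 42.774685896732805
```

step_arm([
  {"ax": -0.6, "ay": -5, "az": 5, "x": 0, "y": 0, "z": 0, "claw": 60},
  {"ax": -1.2, "ay": -10, "az": 10, "x": 0, "y": 0, "z": 0, "claw": 60},
  {"ax": -1.8, "ay": -15.1, "az": 15.1, "x": 0, "y": 0, "z": 0, "claw": 55},
  {"ax": -2.4, "ay": -20.1, "az": 20.1, "x": 0.01, "y": 0.004, "z": -0.02, "claw": 55},
  {"ax": -3, "ay": -25.1, "az": 25.1, "x": 0.02, "y": 0.008, "z": -0.05, "claw": 55},
  {"ax": -3.5, "ay": -30.2, "az": 30.1, "x": 0.035, "y": 0.012, "z": -0.08, "claw": 55},
  {"ax": -3.5, "ay": -30.2, "az": 30.1, "x": 0.0455, "y": 0.0135, "z": -0.1055, "claw": 55},
  {"ax": -3.5, "ay": -30.2, "az": 30.1, "x": 0.0455, "y": 0.0135, "z": -0.1055, "claw": 55},
  {"ax": -3.5, "ay": -30.2, "az": 30.1, "x": 0.0455, "y": 0.0135, "z": -0.1055, "claw": 55},
  {"ax": -3.5, "ay": -30.2, "az": 30.1, "x": 0.0455, "y": 0.0135, "z": -0.1055, "claw": 55},
  {"ax": -3.5, "ay": -30.2, "az": 30.1, "x": 0.0455, "y": 0.0135, "z": -0.1055, "claw": 55},
])

```text
time_s: 14.2
tool_pos: [0.4988, 0.2597, 0.1939]
tool_rot: [162.9, -25.3, 44.7]
force: [1.0, 0.1, -1.1]
grip_width: 0.0479
```

Run:
```python
from h import *
c,im,o=wsnap('w8'); print(o['tool_pos'],o['tool_rot'],o['time_s'],o['qpos'],o['joint_velocities'],o['grip_width']); print(delta(-32,.1))
```

```text
[0.4987822  0.25973178 0.19385291] [162.94156653 -25.29719222  44.66930109] 14.2 [ -57.50601466  -10.59036285   16.18367975  123.55521283   27.24342677
   43.45572674 -106.23480509] [-0.02747942  0.17912423  0.04322489  0.44282971 -0.0252679  -0.1514773
 -0.03600443] 0.04788780334422589
(array([-0.0002963 , -0.00169641, -0.00190891]), array([-0.09567128,  0.15854966, -0.04637391]))
```

View pics/w8.png

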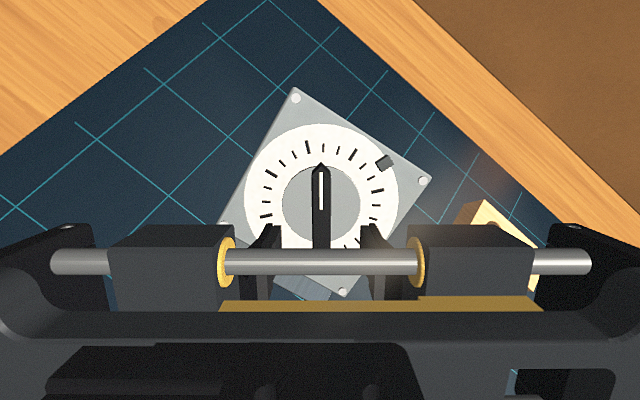

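Run:
```python
from h import *
c,im=load('w8')
x=im[115:235,235:415]; cv2.imwrite('pics/w8c.png',cv2.resize(x,None,fx=4.4,fy=4.4,interpolation=cv2.INTER_CUBIC))
g=cv2.cvtColor(im,cv2.COLOR_BGR2GRAY)
F=FC
gu=cv2.cvtColor(cv2.resize(im,None,fx=4,fy=4,interpolation=cv2.INTER_CUBIC),cv2.COLOR_BGR2GRAY); tofull=lambda k:(k.reshape(-1,2)+.5)/4-.5
m=(gu>150); m[:172*4]=0;m[215*4:]=0;m[:,:315*4]=0;m[:,327*4:]=0
k=max(rects(m,20),key=lambda t:t[0])[2]; q=onface(c,tofull(k),F,.037)
v=cv2.fitLine((q*1000).astype(np.float32),cv2.DIST_L2,0,.01,.01).ravel(); d=v[:2]*np.sign(v[0]); print('line',cwang(d),'off',v[2]*d[1]-v[3]*d[0],(q@d).min(),(q@d).max())
h=(g>150).astype(np.uint8)
print(onface(c,[(297,97)],F,0),)
```

```text
line -32.245335 off 0.04789543 0.005197367198473912 0.03594893867462375
[[0.06908247 0.06698119]]
```

View pics/w8c.png

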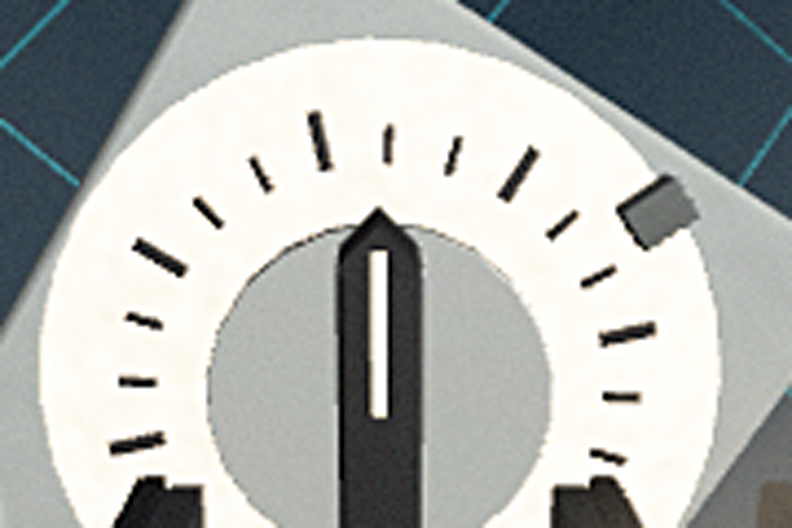

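Run:
```python
from h import *
c,im=load('w8'); F=FC
cr=lambda a:(np.array(a,float)+.5)/4.4-.5+[235,115]
q=onface(c,cr([(628,216),(670,180),(699,213),(650,249)]),F,.011); print(q*1000,np.linalg.norm(q,axis=1),cwang(q),cwang(q.mean(0)),cwang((q[1]-q[0])),cwang(q[2]-q[3]))
print('tick0',cwang(onface(c,cr([(535,150),(504,197)]),F,.001)),'tick15,30',cwang(onface(c,cr([(563,226),(600,276)]),F,.001)), '45',cwang(onface(c,cr([(628,335)]),F,.001)))
```

```text
[[ 58.6474563  -21.19569823]
 [ 68.79099432 -24.11797127]
 [ 66.54103054 -32.7050969 ]
 [ 55.57658365 -28.64798464]] [0.0623601  0.07289635 0.074144   0.0625257 ] [19.87029425 19.32055405 26.17424185 27.26968466] 23.143123087277026 16.07127254794608 20.30570049137656
tick0 [ 0.048474   -0.03499492] tick15,30 [15.18956237 29.77339807] 45 [45.01241808]
```

step_arm([
  {"ax": -3.95, "ay": -0.61, "az": 6.93, "x": 0, "y": 0, "z": 0, "claw": 55},
  {"ax": -7.9, "ay": -1.22, "az": 13.86, "x": 0, "y": 0, "z": 0, "claw": 55},
  {"ax": -11.86, "ay": -1.84, "az": 20.78, "x": 0, "y": 0, "z": 0, "claw": 55},
  {"ax": -15.81, "ay": -2.45, "az": 27.71, "x": 0, "y": 0, "z": 0, "claw": 55},
  {"ax": -19.76, "ay": -3.06, "az": 34.64, "x": 0, "y": 0, "z": 0, "claw": 55},
  {"ax": -23.72, "ay": -3.67, "az": 41.57, "x": 0, "y": 0, "z": 0, "claw": 55},
  {"ax": -27.67, "ay": -4.28, "az": 48.5, "x": 0, "y": 0, "z": 0, "claw": 55},
  {"ax": -31.62, "ay": -4.9, "az": 55.43, "x": 0, "y": 0, "z": 0, "claw": 55},
  {"ax": -35.58, "ay": -5.51, "az": 62.35, "x": 0, "y": 0, "z": 0, "claw": 55},
  {"ax": -39.53, "ay": -6.12, "az": 69.28, "x": 0, "y": 0, "z": 0, "claw": 55},
  {"ax": -43.48, "ay": -6.73, "az": 76.21, "x": 0, "y": 0, "z": 0, "claw": 55},
  {"ax": -47.43, "ay": -7.34, "az": 83.14, "x": 0, "y": 0, "z": 0, "claw": 55},
])

```text
time_s: 15.45
tool_pos: [0.4982, 0.2592, 0.1926]
tool_rot: [155.5, 18.0, 133.2]
force: [-0.7, -0.2, -0.0]
grip_width: 0.0481
```

step_arm([
  {"ax": -3.95, "ay": -0.61, "az": 6.93, "x": 0, "y": 0, "z": 0, "claw": 55},
  {"ax": -7.9, "ay": -1.22, "az": 13.86, "x": 0, "y": 0, "z": 0, "claw": 55},
  {"ax": -11.86, "ay": -1.84, "az": 20.78, "x": 0, "y": 0, "z": 0, "claw": 55},
  {"ax": -15.81, "ay": -2.45, "az": 27.71, "x": 0, "y": 0, "z": 0, "claw": 55},
  {"ax": -19.76, "ay": -3.06, "az": 34.64, "x": 0, "y": 0, "z": 0, "claw": 55},
  {"ax": -23.72, "ay": -3.67, "az": 41.57, "x": 0, "y": 0, "z": 0, "claw": 55},
  {"ax": -27.67, "ay": -4.28, "az": 48.5, "x": 0, "y": 0, "z": 0, "claw": 55},
  {"ax": -31.62, "ay": -4.9, "az": 55.43, "x": 0, "y": 0, "z": 0, "claw": 55},
  {"ax": -35.58, "ay": -5.51, "az": 62.35, "x": 0, "y": 0, "z": 0, "claw": 55},
  {"ax": -41.5, "ay": -6.43, "az": 72.75, "x": 0, "y": 0, "z": 0, "claw": 55},
  {"ax": -41.5, "ay": -6.43, "az": 72.75, "x": 0, "y": 0, "z": 0, "claw": 55},
  {"ax": -41.5, "ay": -6.43, "az": 72.75, "x": 0, "y": 0, "z": 0, "claw": 55},
])

```text
time_s: 16.65
tool_pos: [0.4982, 0.2593, 0.1925]
tool_rot: [-163.0, 25.1, -135.3]
force: [0.3, -0.2, 1.1]
grip_width: 0.0475
```

step_arm([
  {"ax": 0, "ay": 0, "az": 0, "x": 0, "y": 0, "z": 0, "claw": 55},
  {"ax": 0, "ay": 0, "az": 0, "x": 0, "y": 0, "z": 0, "claw": 55},
  {"ax": 0, "ay": 0, "az": 0, "x": 0, "y": 0, "z": 0, "claw": 55},
])

```text
time_s: 16.95
tool_pos: [0.498, 0.2589, 0.1917]
tool_rot: [-163.0, 25.1, -135.4]
force: [0.4, 0.1, -0.5]
grip_width: 0.0479
```

Run:
```python
from h import *
c,im,o=wsnap('w9'); print(o['tool_pos'],o['tool_rot'],o['time_s'],o['qpos'],o['joint_velocities'],o['grip_width']); print(delta(147.9,.1,o),delta(147.9,.022,o))
```

```text
[0.4979844  0.25889733 0.19172139] [-163.02018765   25.06132894 -135.38812765] 16.95 [-79.48534736 -13.74646113  35.75093147 124.20632641  34.52446309
  46.16843418  68.31166638] [-0.10460946  0.09330328 -0.06244959  0.05803853  0.04195362 -0.01629341
  0.30602014] 0.04793277605567111
(array([ 0.00030418, -0.00094662, -0.00011885]), array([-0.05040752, -0.04740523,  0.0731849 ])) (array([ 0.03884509,  0.00501983, -0.06766883]), array([-0.05040752, -0.04740523,  0.0731849 ]))
```

View pics/w9.png

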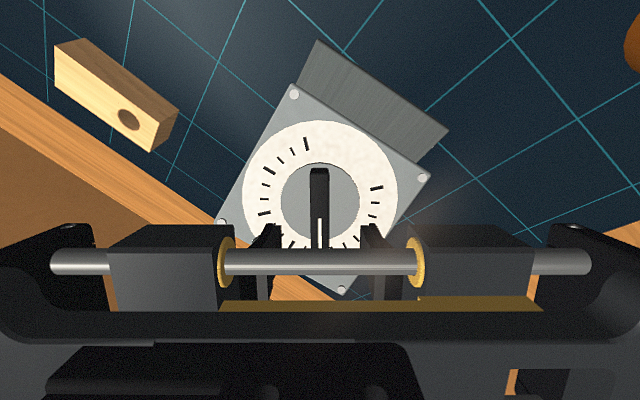

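step_arm([
  {"ax": 0, "ay": 0, "az": 0, "x": 0.008, "y": 0.0, "z": -0.0136, "claw": 55},
  {"ax": 0, "ay": 0, "az": 0, "x": 0.0156, "y": 0.001, "z": -0.027, "claw": 55},
  {"ax": 0, "ay": 0, "az": 0, "x": 0.0234, "y": 0.002, "z": -0.0406, "claw": 55},
  {"ax": 0, "ay": 0, "az": 0, "x": 0.0312, "y": 0.0035, "z": -0.054, "claw": 55},
  {"ax": 0, "ay": 0, "az": 0, "x": 0.036, "y": 0.0045, "z": -0.063, "claw": 55},
  {"ax": 0, "ay": 0, "az": 0, "x": 0.039, "y": 0.005, "z": -0.0675, "claw": 55},
  {"ax": 0, "ay": 0, "az": 0, "x": 0.039, "y": 0.005, "z": -0.0675, "claw": 55},
  {"ax": 0, "ay": 0, "az": 0, "x": 0.039, "y": 0.005, "z": -0.0675, "claw": 55},
  {"ax": 0, "ay": 0, "az": 0, "x": 0.039, "y": 0.005, "z": -0.0675, "claw": 55},
])

```text
time_s: 17.9
tool_pos: [0.537, 0.2642, 0.1246]
tool_rot: [-163.0, 25.1, -135.3]
force: [-0.0, -0.0, 0.6]
grip_width: 0.0478
```

Run:
```python
from h import *
o=status.get_obs(); d=delta(147.9,.022,o); print(d, d[0]@FC[1],d[0]@FC[2],d[0]@FC[3], o['force'],o['qpos'])
```

```text
(array([-0.00014906, -0.00026777, -0.0005974 ]), array([-0.07612905, -0.02834768,  0.0238398 ])) -0.00046174742392587046 -0.0002418174002473859 -0.00042322876152000075 [-0.02062666 -0.017517    0.56011702] [-79.63241275  -1.97236577  42.72461246 124.50994053  27.94494319
  32.94670028  73.8337023 ]
```

step_arm([
  {"ax": 0, "ay": 0, "az": 0, "x": 0, "y": 0, "z": 0, "claw": 35},
  {"ax": 0, "ay": 0, "az": 0, "x": 0, "y": 0, "z": 0, "claw": 22},
  {"ax": 0, "ay": 0, "az": 0, "x": 0, "y": 0, "z": 0, "claw": 10},
  {"ax": 0, "ay": 0, "az": 0, "x": 0, "y": 0, "z": 0, "claw": 10},
  {"ax": 0, "ay": 0, "az": 0, "x": 0, "y": 0, "z": 0, "claw": 10},
  {"ax": 0, "ay": 0, "az": 0, "x": 0, "y": 0, "z": 0, "claw": 10},
  {"ax": 0, "ay": 0, "az": 0, "x": 0, "y": 0, "z": 0, "claw": 10},
], squeeze=20)

```text
time_s: 18.6
tool_pos: [0.5369, 0.264, 0.1241]
tool_rot: [-163.0, 25.0, -135.3]
force: [-1.2, -0.2, 0.7]
grip_width: 0.0154
```

step_arm([
  {"ax": 2.96, "ay": 0.46, "az": -5.2, "x": 0, "y": 0, "z": 0, "claw": 10},
  {"ax": 5.93, "ay": 0.92, "az": -10.39, "x": 0, "y": 0, "z": 0, "claw": 10},
  {"ax": 8.89, "ay": 1.38, "az": -15.59, "x": 0, "y": 0, "z": 0, "claw": 10},
  {"ax": 11.86, "ay": 1.84, "az": -20.78, "x": 0, "y": 0, "z": 0, "claw": 10},
  {"ax": 14.82, "ay": 2.3, "az": -25.98, "x": 0, "y": 0, "z": 0, "claw": 10},
  {"ax": 17.78, "ay": 2.75, "az": -31.18, "x": 0, "y": 0, "z": 0, "claw": 10},
  {"ax": 20.75, "ay": 3.21, "az": -36.37, "x": 0, "y": 0, "z": 0, "claw": 10},
  {"ax": 23.71, "ay": 3.67, "az": -41.57, "x": 0, "y": 0, "z": 0, "claw": 10},
  {"ax": 26.68, "ay": 4.13, "az": -46.76, "x": 0, "y": 0, "z": 0, "claw": 10},
  {"ax": 27.27, "ay": 4.22, "az": -47.8, "x": 0, "y": 0, "z": 0, "claw": 10},
  {"ax": 27.27, "ay": 4.22, "az": -47.8, "x": 0, "y": 0, "z": 0, "claw": 10},
  {"ax": 27.27, "ay": 4.22, "az": -47.8, "x": 0, "y": 0, "z": 0, "claw": 10},
])

```text
time_s: 19.8
tool_pos: [0.5368, 0.2641, 0.1241]
tool_rot: [167.2, 27.4, 162.6]
force: [-0.3, 0.1, 1.0]
grip_width: 0.0153
```

step_arm([
  {"ax": 0, "ay": 0, "az": 0, "x": 0, "y": 0, "z": 0, "claw": 10},
  {"ax": 0, "ay": 0, "az": 0, "x": 0, "y": 0, "z": 0, "claw": 10},
])

```text
time_s: 20.0
tool_pos: [0.5369, 0.2641, 0.1241]
tool_rot: [167.2, 27.3, 162.6]
force: [-0.5, 1.6, 0.0]
grip_width: 0.0152
```

Run:
```python
from h import *
o=status.get_obs(); d=delta(203.1,.022,o); print(d, 'in-plane resid deg cw',-d[1]@FC[3], o['force'],o['qpos'],o['time_s'])
```

```text
(array([-2.18539165e-05, -1.75728378e-04, -4.31763972e-05]), array([-0.04300269, -0.02212548, -0.03707463])) in-plane resid deg cw 0.009166888613661568 [-0.4525323   1.63781426  0.03164979] [-77.85594005  -1.82199842  40.96760767 124.51788907  27.76238183
  32.82841893  18.79172887] 20.0
```

Turned as planned. Next I release, back out along the face normal, and look.

step_arm([
  {"ax": 0, "ay": 0, "az": 0, "x": 0, "y": 0, "z": 0, "claw": 25},
  {"ax": 0, "ay": 0, "az": 0, "x": 0, "y": 0, "z": 0, "claw": 40},
  {"ax": 0, "ay": 0, "az": 0, "x": 0, "y": 0, "z": 0, "claw": 50},
  {"ax": 0, "ay": 0, "az": 0, "x": 0, "y": 0, "z": 0, "claw": 50},
  {"ax": 0, "ay": 0, "az": 0, "x": 0, "y": 0, "z": 0, "claw": 50},
  {"ax": 0, "ay": 0, "az": 0, "x": -0.0074, "y": -0.0011, "z": 0.013, "claw": 50},
  {"ax": 0, "ay": 0, "az": 0, "x": -0.0198, "y": -0.003, "z": 0.0346, "claw": 50},
  {"ax": 0, "ay": 0, "az": 0, "x": -0.035, "y": -0.0054, "z": 0.06, "claw": 50},
  {"ax": 0, "ay": 0, "az": 0, "x": -0.04, "y": -0.006, "z": 0.09, "claw": 50},
])

```text
time_s: 20.9
tool_pos: [0.4953, 0.2572, 0.2139]
tool_rot: [167.3, 27.3, 162.6]
force: [0.2, 0.9, -0.4]
grip_width: 0.0437
```

Run:
```python
from h import *
o=status.get_obs(); print(o['tool_pos'],o['tool_rot'],o['qpos'],o['grip_width'])
tgt=rot([180,0,-160]); print(R.from_matrix(tgt@rot(o['tool_rot']).T).as_rotvec(degrees=True))
tgt=rot([180,0,170]); print(R.from_matrix(tgt@rot(o['tool_rot']).T).as_rotvec(degrees=True))
tgt=rot([180,0,98]); print(R.from_matrix(tgt@rot(o['tool_rot']).T).as_rotvec(degrees=True))
```

```text
[0.49527912 0.25720348 0.21387276] [167.30531824  27.26349136 162.629607  ] [-78.30624757 -15.42141419  33.78896183 122.76911023  33.85450974
  49.30095142  14.34735677] 0.04366500692829227
[-13.26537562  27.2521451   33.49081596]
[-5.67733219 29.32983713  4.18249636]
[ 13.39578327  28.66876798 -66.1055604 ]
```

step_arm([
  {"ax": 1.34, "ay": 2.87, "az": -6.61, "x": 0.005, "y": -0.01, "z": 0.02, "claw": 50},
  {"ax": 2.68, "ay": 5.73, "az": -13.22, "x": 0.01, "y": -0.02, "z": 0.04, "claw": 50},
  {"ax": 4.02, "ay": 8.6, "az": -19.83, "x": 0.015, "y": -0.03, "z": 0.06, "claw": 50},
  {"ax": 5.36, "ay": 11.47, "az": -26.44, "x": 0.02, "y": -0.04, "z": 0.08, "claw": 50},
  {"ax": 6.7, "ay": 14.33, "az": -33.05, "x": 0.025, "y": -0.05, "z": 0.09, "claw": 50},
  {"ax": 8.04, "ay": 17.2, "az": -39.66, "x": 0.03, "y": -0.06, "z": 0.09, "claw": 50},
  {"ax": 9.38, "ay": 20.07, "az": -46.27, "x": 0.035, "y": -0.07, "z": 0.09, "claw": 50},
  {"ax": 10.72, "ay": 22.94, "az": -52.88, "x": 0.04, "y": -0.08, "z": 0.09, "claw": 50},
  {"ax": 12.06, "ay": 25.8, "az": -59.5, "x": 0.045, "y": -0.09, "z": 0.09, "claw": 50},
  {"ax": 13.4, "ay": 28.67, "az": -66.1, "x": 0.045, "y": -0.1, "z": 0.09, "claw": 50},
  {"ax": 13.4, "ay": 28.67, "az": -66.1, "x": 0.045, "y": -0.1, "z": 0.09, "claw": 50},
  {"ax": 13.4, "ay": 28.67, "az": -66.1, "x": 0.045, "y": -0.1, "z": 0.09, "claw": 50},
])

```text
time_s: 22.1
tool_pos: [0.5421, 0.1577, 0.3038]
tool_rot: [179.9, 0.1, 98.0]
force: [0.5, 0.6, 0.3]
grip_width: 0.0439
```

step_arm([
  {"ax": 0, "ay": 0, "az": 0, "x": 0, "y": 0, "z": 0, "claw": 50},
  {"ax": 0, "ay": 0, "az": 0, "x": 0, "y": 0, "z": 0, "claw": 50},
  {"ax": 0, "ay": 0, "az": 0, "x": 0, "y": 0, "z": 0, "claw": 50},
])

```text
time_s: 22.4
tool_pos: [0.5414, 0.1589, 0.3042]
tool_rot: [179.9, 0.0, 98.1]
force: [-0.6, -0.3, 0.3]
grip_width: 0.0433
```

Run:
```python
from h import *
c,im,o=wsnap('w10'); print(o['tool_pos'],o['tool_rot'],o['time_s'],o['qpos'])
u=proj(c,[FC[0]])[0]; print(u)
x0,y0=max(0,int(u[0])-75),max(0,int(u[1])-75); x=im[y0:y0+150,x0:x0+150]; print(x0,y0)
cv2.imwrite('pics/w10c.png',cv2.resize(x,None,fx=4,fy=4,interpolation=cv2.INTER_CUBIC))
snap('top','t10')
```

```text
[0.54142058 0.15885013 0.3041756 ] [1.79907407e+02 4.62564824e-02 9.80932530e+01] 22.4 [-65.57643238   7.97427484  51.99952083  90.59187386  -6.25042846
  84.42399567  -5.15387863]
[338.07468848  91.34191758]
263 16
```

View pics/w10c.png

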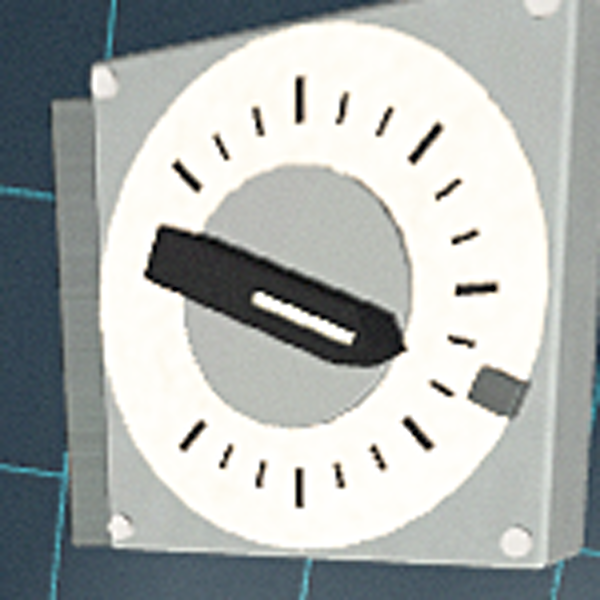

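View pics/t10.png

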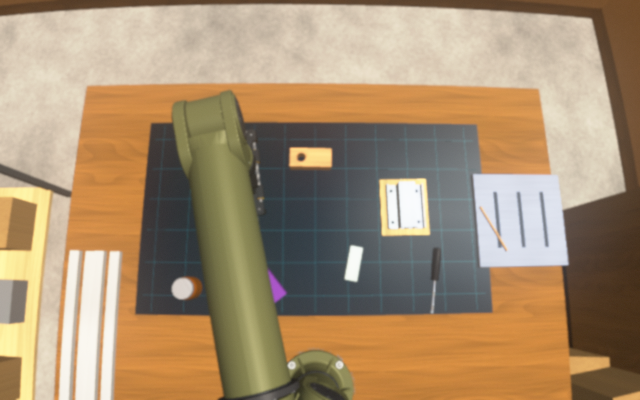

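```bash
python3 - <<'E'
from h import *
c,im=load('w10'); F=FC
cr=lambda a:(np.array(a,float)+.5)/4-.5+[263,16]
gu=cv2.cvtColor(cv2.resize(im[16:166,263:413],None,fx=4,fy=4,interpolation=cv2.INTER_CUBIC),cv2.COLOR_BGR2GRAY)
roi=np.zeros_like(gu); cv2.fillPoly(roi,[np.array([(245,285),(370,330),(360,355),(235,310)])],1)
k=max(rects((gu>150)&(roi>0),20),key=lambda t:t[0])[2]; q=onface(c,cr(k.reshape(-1,2)),F,.037)
v=cv2.fitLine((q*1000).astype(np.float32),cv2.DIST_L2,0,.01,.01).ravel(); d=v[:2]*np.sign(v[0]); print('line',cwang(d),'off mm',v[2]*d[1]-v[3]*d[0],(q@d).min(),(q@d).max())
q=onface(c,cr([(480,368),(527,380),(512,416),(468,396)]),F,.011); print('marker top',q*1000,cwang(q),cwang(q.mean(0)))
print('ticks 0,15,30,45',cwang(onface(c,cr([(476,289),(462,342),(442,388),(418,433)]),F,.001)))
E
python3 - <<'E'
import cv2
im=cv2.imread('pics/w10.png')[100:125,372:402]; cv2.imwrite('pics/mk2.png',cv2.resize(im,None,fx=20,fy=20,interpolation=cv2.INTER_NEAREST))
E
```

```text
line 22.791473 off mm -0.2350626 0.004302381081417885 0.03561456752577337
marker top [[ 58.23779134 -20.56054202]
 [ 70.97634181 -23.9648601 ]
 [ 67.46797343 -32.96622063]
 [ 55.2407701  -27.62849814]] [19.44530774 18.65703529 26.04107307 26.57178271] 22.64936419223297
ticks 0,15,30,45 [-0.3561083  14.82983635 29.5634578  44.76665377]
```

View pics/mk2.png

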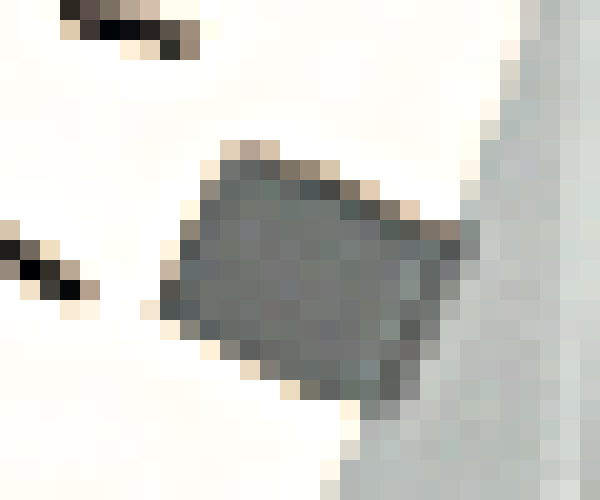

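Run:
```python
from cell import workorder
print(workorder.sign_off())
```

```text
the job is handed in; nothing more can be done
None
```

The channel is nested in the jig and the knob points at the marker. I did them in that order and handed the job in at about 22.5 s of the 64 s.

- **Channel:** I gripped it across its 50 mm width and lowered it until the wrist force showed contact, then released it. With its top assumed at the nested height of 59 mm, it measured 140.4 × 50 mm. It sat about 0.9 mm along and 0.3 mm across from the jig's centre, and about 0.2° out of square.
- **Knob:** I gripped it from the other side (a half turn), because otherwise the last joint would have passed its range. I turned it 55° clockwise, released it and backed off. The last wrist picture put the knob at 22.8° and the marker at 22.6°, so they agree within the measuring error of a few tenths of a degree.
- **Not moved:** The marker read 23.0° and 23.1° before the turn and 22.6° after. The scale ticks read about 0.3° low in that last picture too, so I take the marker as unmoved. In the last top picture the offcut, jar and screwdriver looked to be where they started; I judged that by eye.

No check failed. One command early on was refused for missing fields; the arm did not move, and I sent it again complete.

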